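# Load the workshop's charging drawer

## Robot

A 6-joint arm with a two-finger parallel gripper is mounted at the origin on the work surface. World frame = base frame: x ahead of the robot, y to its left, z up, the work surface at z = 0. Lengths are in mm, angles in rad, forces in N, time in s.
With the tool pointing down it reaches from about 300 to 775 mm from the base axis. Payload 14.6 kg.
Tool frame: the origin (TCP) lies on the mounting face of the last link; the fingertips stand 199 mm ahead of it and the grasp point (between the pads) lies 180 mm ahead of it; x points along the fingers, z is the direction in which the jaws open and shut, and the axes are right-handed (so a half turn about x gives the same grasp; the last joint's range is limited). The gripper opens to 94 mm and grips with 3 to 60 N. Pads are 16 mm wide; open, the fingers measure 119 mm over their backs; the gripper's body (75 mm by 177 mm) begins 78 mm behind the grasp point.
Start: joints at [-1.388, 0.3, 1.521, -0, 1.321, -0.067], TCP at [135.959, -532.922, 404.646] pointing down, gripper open.
Joint ranges: [-3.03, 3.03], [-0.79, 2.21], [0.23, 2.52], [-1.04, 4.18], [0, 3.07], [-2.55, 2.55]. Speed limits (rad/s): [2.22, 2.22, 2.57, 3.14, 3.14, 3.14].

## Interface

Orientations are given as a 3x3 rotation matrix whose columns are the frame's x, y, z axes.
In Python, from station import get_obs, camera, finish_job, boxes_of, place_of gives the robot as it stands.
- The arm moves only by the shell command python3 -m jog 'ROWS' [OPENING] [FORCE]. ROWS is a JSON object of lists of equal length, an entry for each row: "linear": the shift along the tool's x, y, z in mm, a list of three; "rotation": the turn, a rotation vector about the tool's x, y, z in rad, a list of three. A call has 1 to 8 rows; each row shifts and turns the commanded pose from where the row before left it, along the tool's axes as they then stand; what a row does not reach is not made up. A row lasts 1/10 s, in which the tool goes at most 50 mm and 8.59 degrees, less where a joint would pass 70% of its speed; a pose out of reach is approached as far as the arm can. A call is refused whole if a number of a shift passes 50 or a number of a turn 0.15, either way. A call with a gripper value outside its range is refused whole. OPENING is the closure, from -1 (fully open) to 1 (shut), so that 0 is half open, set as the call begins (- or left out, the last holds). The fingers move at their own pace and stop on an object; FORCE is the grip in N (left out, the last holds). Time passes only in rows, so rows that do not move let the fingers close. It gives the time, the measured TCP pose, the force and the opening at its end, in the units of the state.
- get_obs(): the state, without advancing time (a new reading comes with each control period).
- camera(name): name is "side" or "top" or "wrist"; returns a dict with "image" (384x512x3 uint8, blue, green, red), "mtx" (3x3 intrinsics, pixels), "rvec" (rotation vector, rad) and "tvec" (3), from world to camera coordinates, as OpenCV has them; the wrist camera has in their place "hand_eye" (4x4, takes a point from camera to tool coordinates, whose origin is the TCP and whose axes are the tool frame's). Camera axes: x right, y down, z forward; pixel columns grow to the right and rows downward; lengths in mm; the calibration is good to about 2 mm. A picture is of the moment at which its call begins: read the wrist's pose just before it. There is no depth.
- finish_job(): hands the job in, once; it reports no verdict.
Trained networks look in a picture, given as the dict that the camera call returned (one of the last four; its "shot" number tells which), for a name from the list of things; names that differ only in an ending like _2 or _b are one class to them, and where a whole thing is asked for, a point or a joint stands for the part that bears it (a point fixed in the world has none). Each returns a list of dicts, best first, with "conf" (0 to 1); they miss things now and then, are a little off and sometimes report something else, mostly with a low value. They report only what shows in the picture. A call takes as long as a camera call. They do not tell look-alikes from the thing itself.
- boxes_of(picture, target): "extent" ([left, top, right, bottom] in pixels, round what is visible of it).
- place_of(picture, target): "location" ([column, row] in pixels: a listed point, or the origin of a listed thing).
The state is a dict: "time_s": time; "joint_positions": joint angles; "joint_velocities": joint speeds; "tau": joint torques, N m; "tcp_pos": TCP position; "eef_rot": TCP orientation; "force": force on the tool from outside, world axes, zero at the start; "moment": the same for the moment, N m; "gripper_width": finger opening in mm.
Only numpy, scipy, OpenCV 4.12 (cv2) and the standard library are available. Lean on these libraries where they do the work, as an engineer would, in place of code of your own. Each camera call takes 0.05 s, during which the arm holds its last target.

## Task

Pull the charging cabinet's drawer out, put every power pack lying on the bench onto a charging stud of its own, turned so that its notch takes the stud's key and it sits fully down on the drawer floor, and then push the drawer fully shut. Leave the tools and other things on the bench where they are.

Things in the scene. Friction and masses are not known exactly. Their poses are not given: they have to be found in the camera images.
- pack0: power pack: black slab 90 x 60 mm (x, y), 30 mm high, with a grey upright grip bar on top, 54 mm long (x), 26 mm thick (y), 36 mm high, so 66 mm in all; 0.3 to 0.5 kg. Origin: centre of its underside, under the bar; z up. Its +x end is the toe: the last 12 mm form a 6 mm lower step with a white strip. Three or four packs lie on the bench; absent ones have no pose
- pack1: another pack, all alike. In a pack's underside, centred on its origin, is a pocket 37 x 27 mm (x, y), 24 mm deep, with a key notch 13 mm wide (y) running on from the pocket's +x side, towards the toe, to x = 28.5 mm
- pack2: another pack like pack0. A pack goes down over a stud (see studs) only with its x along the drawer's x (toe the same way as the stud's rib), with 2.5 mm play all round; fully down, its underside rests on the drawer floor and its origin is at the stud's centre. Otherwise it stays about 22 mm up on the stud
- pack3: another pack like pack0 (may be absent)
- drawer (a joint): How far the drawer of the grey charging cabinet (a box fixed to the bench, 250 mm deep, 245 mm wide, 115 mm high) is out: 0 = shut, 0.215 m = fully out, at a stop. Opens towards the robot, drags with 2.5 N plus 12 N per m/s, stays where it is left; starts 0 to 50 mm out. Its front reaches 108 mm above the bench, its side walls 53 mm; the cabinet's opening ends at 99 mm, so packs pass in only when fully down
- pull (a point): middle of the stem of the black T-shaped pull on the drawer front, 78 mm above the bench; the x axis points into the cabinet (the drawer shuts along +x). The stem is 12 mm thick (y), 45 mm high, 52 mm long (x, 26 mm each way from this point), open on both sides; a cross plate 50 mm wide (y) and 10 mm thick ends it towards the robot
- studs (a point): the same point and axes as pull. Four black charging studs stand on the drawer floor, which is 52.5 mm below this point: centres at x = 93 mm (front row) and 198 mm (back row), y = +55 and -55 mm. Each is 32 x 22 mm (x, y), 22 mm high, with a key rib 8 mm wide (y) on its +x side out to 26 mm from its centre. Drawer fully out, the back row is 55 mm before the cabinet's face
- tape: closed tape measure, 50 x 34 x 46 mm, among the packs; origin under its middle; to be left alone
- glue_jar: closed glue jar, 68 mm across, 85 mm high; origin under its middle; to be left alone
- file1: flat file with a red handle, 300 mm long, lying to the right of the cabinet; origin under its middle; to be left alone
There are look-alikes about, which are no part of the job. Leave any orange or red look-alike of the pack0 alone.

How it is judged:
By the outcome, as a careful person would: the job done as asked, in the order asked, and still so for the second after the job is handed in, with the robot touching nothing.
Of pack0, pack1, pack2, pack3 only 3 to 4 are there at a start; the rules pass over those that are not, and their reading is None.
At some moment in a run one of pack0, pack1, pack2, pack3 may be knocked a few centimetres aside while the robot is not near it.
It also fails if it takes over 210 s, if anything falls off the work surface, if the arm or the gripper's body presses on something with over 40 N, if the wrist force passes 120 N, or if a joint passes its speed limit or range.

## Working session

There is one attempt and no reset: what is moved stays moved. The work goes in short steps, Python scripts to look and compute and a shell command to move; the robot and the scene stay as the last step left them, time stands still between calls to the robot, and variables do not carry over. Pictures are saved under pics/ and viewed, and the job is handed in when it is done.

```bash
ls; mkdir -p pics; python3 - <<'E'
from station import *
import cv2,numpy as np
o=get_obs();print(o)
for n in("side","top","wrist"):
    c=camera(n);cv2.imwrite(f"pics/{n}0.png",c["image"]);print(n,{k:v for k,v in c.items() if k!="image"})
E
```

```text
pics
{'time_s': 0.0, 'joint_positions': array([-1.38760217e+00,  3.00454845e-01,  1.52158361e+00, -5.13363544e-06,
        1.32069967e+00, -6.66024706e-02]), 'joint_velocities': array([-0.00011551, -0.00085121,  0.00033631, -0.00025398, -0.00144765,
       -0.00102465]), 'tau': array([ 3.90468820e-03, -5.31803226e+01, -3.52733839e+01,  7.09769432e-02,
        2.43294309e-02, -9.81603193e-05]), 'tcp_pos': array([ 135.95267535, -532.89493625,  404.0940467 ]), 'eef_rot': array([[-2.13563206e-04,  9.68962411e-01,  2.47208012e-01],
       [ 1.12540124e-03,  2.47208094e-01, -9.68961760e-01],
       [-9.99999344e-01,  7.12736221e-05, -1.14326605e-03]]), 'force': array([-0.42863408,  0.35388158,  0.10895149]), 'moment': array([ 0.05735375, -0.03177651, -0.03036658]), 'gripper_width': 94.14477617264951}
side {'mtx': array([[442.02371888,   0.        , 257.27058148],
       [  0.        , 442.02371888, 192.49508782],
       [  0.        ,   0.        ,   1.        ]]), 'rvec': array([ 0.04273088, -2.72012607,  1.51408026]), 'tvec': array([ 582.02937333,   71.55242826, 1329.93890175]), 'shot': 1}
top {'mtx': array([[484.26165373,   0.        , 255.56188219],
       [  0.        , 484.26165373, 184.41450063],
       [  0.        ,   0.        ,   1.        ]]), 'rvec': array([ 2.08858013, -2.10864002,  0.24085523]), 'tvec': array([  35.15317943,  603.26540328, 1523.56491227]), 'shot': 2}
wrist {'mtx': array([[314.38750053,   0.        , 256.11380613],
       [  0.        , 314.38750053, 194.09301918],
       [  0.        ,   0.        ,   1.        ]]), 'hand_eye': array([[-1.00176841e-03, -2.66788110e-01,  9.63754689e-01,
         2.01936488e+01],
       [-9.61417661e-05, -9.63755143e-01, -2.66788335e-01,
         7.89530181e+01],
       [ 9.99999494e-01, -3.59917205e-04,  9.39809979e-04,
         1.24833066e+00],
       [ 0.00000000e+00,  0.00000000e+00,  0.00000000e+00,
         1.00000000e+00]]), 'shot': 3}
```

View pics/top0.png

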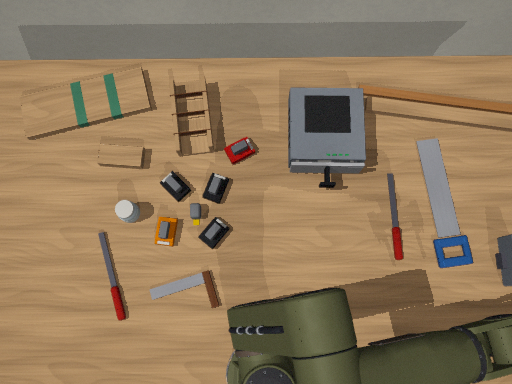

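View pics/side0.png

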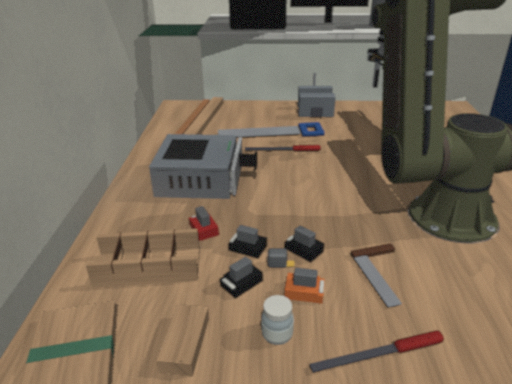

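View pics/wrist0.png

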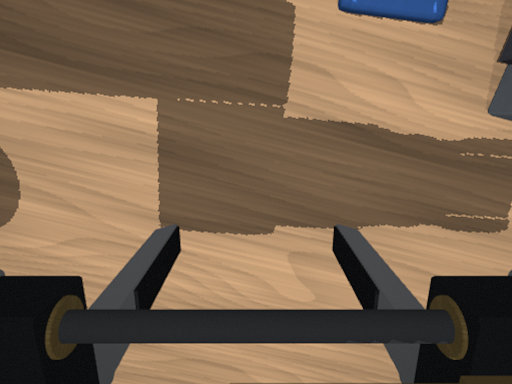

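```bash
cat > h.py <<'E'
from station import *
import cv2,numpy as np
from scipy.spatial.transform import Rotation as Ro
def shot(n,fn=None):
    o=get_obs();c=camera(n)
    if n=="wrist":
        T=np.eye(4);T[:3,:3]=o["eef_rot"];T[:3,3]=o["tcp_pos"];M=T@c["hand_eye"]
        c["Rw"]=M[:3,:3];c["pw"]=M[:3,3]
    else:
        R=cv2.Rodrigues(c["rvec"])[0];c["Rw"]=R.T;c["pw"]=-R.T@c["tvec"]
    if fn: cv2.imwrite("pics/"+fn,c["image"])
    return c
def ray(c,px,z):
    d=c["Rw"]@np.linalg.solve(c["mtx"],[px[0],px[1],1.]);return c["pw"]+d*(z-c["pw"][2])/d[2]
def proj(c,P):
    q=(np.asarray(P,float)-c["pw"])@c["Rw"];q=q@c["mtx"].T;return q[...,:2]/q[...,2:]
def yaw(o=None):
    o=o or get_obs();return np.degrees(np.arctan2(o["eef_rot"][1,2],o["eef_rot"][0,2]))
E
python3 - <<'E'
from h import *
c=shot("top")
for n,z in(("pack0",0),("pull",78),("tape",0),("glue_jar",0),("file1",0)):
    for d in place_of(c,n): print(n,round(d["conf"],2),np.round(d["location"],1),np.round(ray(c,d["location"],z),0))
for d in boxes_of(c,"drawer"): print("drawer",d)
for d in boxes_of(c,"pack0"): print("p",d)
c=shot("side")
for n,z in(("pack0",0),("pull",78),("tape",0)):
    for d in place_of(c,n): print(n,round(d["conf"],2),np.round(d["location"],1),np.round(ray(c,d["location"],z),0))
E
python3 -c "
import cv2
i=cv2.imread('pics/top0.png');cv2.imwrite('pics/crop1.png',cv2.resize(i[120:260,110:380],None,fx=2.9,fy=2.9,interpolation=cv2.INTER_CUBIC))"
```

```text
pack0 0.96 [179.8 192.5] [594. 289.   0.]
pack0 0.96 [215.7 190.1] [601. 166.   0.]
pack0 0.93 [235.7 151.3] [739.  98.   0.]
pack0 0.79 [214.7 232.7] [455. 168.   0.]
pack0 0.61 [168.5 235.4] [447. 323.   0.]
pull 0.86 [326.2 176.8] [ 625. -203.   78.]
tape 0.73 [192.6 215. ] [516. 244.   0.]
glue_jar 0.87 [131.7 211. ] [531. 451.   0.]
file1 0.96 [391.6 221.7] [ 486. -428.    0.]
drawer {'extent': [289.4, 158.2, 364.4, 187.4], 'conf': 0.61}
drawer {'extent': [115.9, 199.2, 140.9, 223.6], 'conf': 0.38}
p {'extent': [222.9, 138.1, 256.3, 164.6], 'conf': 0.95}
p {'extent': [200.8, 215.6, 226.9, 249.4], 'conf': 0.85}
p {'extent': [155.4, 218.0, 178.7, 247.3], 'conf': 0.83}
p {'extent': [200.3, 172.1, 227.9, 204.1], 'conf': 0.8}
p {'extent': [162.5, 175.8, 188.9, 201.4], 'conf': 0.74}
pack0 0.92 [246.3 250.2] [606. 175.   0.]
pack0 0.86 [304.3 289.9] [456. 322.   0.]
pack0 0.74 [200.8 230.4] [743.  88.   0.]
pack0 0.59 [306.5 249.2] [442. 166.   0.]
pack0 0.56 [239.6 283.6] [615. 305.   0.]
pull 0.62 [242.6 157.8] [ 640. -221.   78.]
pull 0.36 [245.2 160.1] [ 630. -205.   78.]
tape 0.77 [276.8 262.5] [523. 223.   0.]
```

View pics/crop1.png

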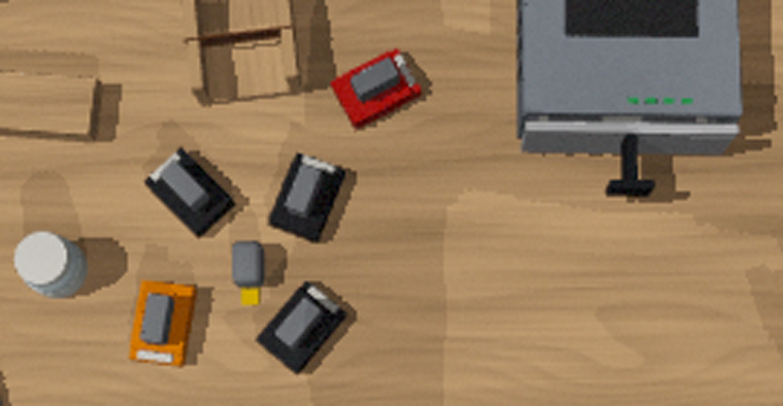

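```bash
python3 - <<'E'
from h import *
c=shot("top")
i=c["image"];cv2.imwrite("pics/cab.png",cv2.resize(i[80:195,280:375],None,fx=5,fy=5,interpolation=cv2.INTER_CUBIC))
E
```

```text
(no output)
```

View pics/cab.png

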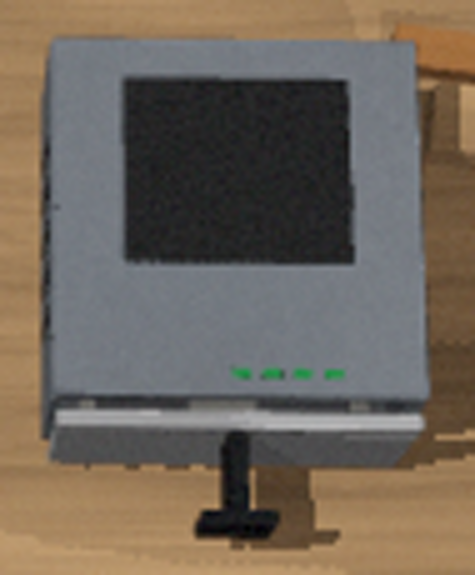

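```bash
python3 - <<'E'
from h import *
c=shot("top")
P=[ray(c,(280+u/5,80+v/5),115)[:2] for u,v in((52,40),(413,42),(428,398),(55,393))]
print(np.round(P,0)); print([np.round(np.linalg.norm(P[i]-P[i-3]),0) for i in range(4)])
a=lambda v:np.degrees(np.arctan2(v[1],v[0]))
print(a(P[0]-P[3]),a(P[1]-P[2]),a(P[0]-P[1])-90,a(P[3]-P[2])-90)
for q,z in(((237,522),100),((235,433),100),((55,410),108),((425,420),108)): print(np.round(ray(c,(280+q[0]/5,80+q[1]/5),z),0))
E
```

```text
[[ 924.  -90.]
 [ 920. -332.]
 [ 672. -327.]
 [ 678.  -86.]]
[np.float64(242.0), np.float64(248.0), np.float64(241.0), np.float64(246.0)]
-1.0175583032729068 -1.1778388436376857 -0.9451411892525527 -1.3755068467258837
[ 594. -202.  100.]
[ 654. -204.  100.]
[668. -86. 108.]
[ 659. -326.  108.]
```

```bash
python3 -m jog '{"linear":[[0,0,0],[0,0,0],[0,0,0],[0,0,0],[0,0,0],[0,0,0],[0,0,0]],"rotation":[[-0.144,0,0],[-0.144,0,0],[-0.144,0,0],[-0.144,0,0],[-0.144,0,0],[-0.144,0,0],[-0.144,0,0]]}' -1 20
python3 -m jog '{"linear":[[0,0,0],[0,0,0],[0,0,0],[0,0,0],[0,0,0],[0,0,0],[0,0,0]],"rotation":[[-0.144,0,0],[-0.144,0,0],[-0.144,0,0],[-0.144,0,0],[-0.144,0,0],[-0.144,0,0],[-0.144,0,0]]}'
python3 -m jog '{"linear":[[0,0,0],[0,0,0],[0,0,0],[0,0,0],[0,0,0],[0,0,0],[0,0,0]],"rotation":[[-0.144,0,0],[-0.144,0,0],[-0.144,0,0],[-0.144,0,0],[-0.144,0,0],[-0.144,0,0],[0,0,0]]}'
cat >> h.py <<'E'
def to(x,y,z,ph=None):
    """target of grasp point; prints tool-axis shift and turn needed (turn after shift)"""
    o=get_obs();R=o["eef_rot"];g=o["tcp_pos"]+R[:,0]*180
    d=R.T@(np.array([x,y,z])-g)
    print("grasp",np.round(g,1),"yaw",round(yaw(o),2),"width",round(o["gripper_width"],1),"t",o["time_s"],"tilt",np.round(R[:,0],3))
    s="shift %s dist %.0f"%(np.round(d,1),np.linalg.norm(d))
    if ph is not None: s+=" then turn x %.3f rad"%(-np.radians((ph-yaw(o)+180)%360-180))
    print(s)
E
python3 -c "
from h import *
to(540,-203,220,88.9)"
```

```text
time_s: 1.55
tcp_pos: [136.0, -532.9, 404.7]
eef_rot: [[0.0, 0.302, 0.953], [-0.0, 0.953, -0.302], [-1.0, -0.0, 0.0]]
force: [-0.8, 0.2, 0.4]
gripper_width: 93.8
time_s: 2.25
tcp_pos: [136.0, -532.9, 404.6]
eef_rot: [[-0.0, -0.645, 0.764], [-0.0, 0.764, 0.645], [-1.0, -0.0, -0.0]]
force: [0.3, -0.2, -0.1]
gripper_width: 94.3
time_s: 2.95
tcp_pos: [244.9, -491.2, 394.8]
eef_rot: [[-0.098, -0.984, 0.146], [-0.039, 0.15, 0.988], [-0.994, 0.091, -0.053]]
force: [-0.7, -0.1, 0.2]
gripper_width: 94.1
grasp [ 227.3 -498.2  215.8] yaw 81.59 width 94.1 t 2.95 tilt [-0.098 -0.039 -0.994]
shift [ -46.1 -263.   337. ] dist 430 then turn x -0.128 rad
```

```bash
python3 -m jog '{"linear":[[-5,-29,37],[-5,-29,37],[-5,-29,37],[-5,-29,37],[-5,-29,37],[-5,-29,37]],"rotation":[[0,0,0],[0,0,0],[0,0,0],[0,0,0],[0,0,0],[0,0,0]]}'
cat >> h.py <<'E'
def fix(ph):
    o=get_obs();R=o["eef_rot"];a=np.radians(ph)
    T=np.array([[0,-np.sin(a),np.cos(a)],[0,np.cos(a),np.sin(a)],[-1,0,0]])
    print("rotvec in tool",np.round(Ro.from_matrix(R.T@T).as_rotvec(),3),"q",np.round(o["joint_positions"],2))
E
python3 -c "
from h import *
to(540,-203,220,88.9);fix(88.9)"
```

```text
time_s: 3.55
tcp_pos: [450.4, -299.1, 398.1]
eef_rot: [[-0.096, -0.983, 0.154], [-0.039, 0.159, 0.987], [-0.995, 0.089, -0.053]]
force: [0.1, -1.1, -0.1]
gripper_width: 94.0
grasp [ 433.1 -306.   219.1] yaw 81.11 width 94.0 t 3.55 tilt [-0.096 -0.039 -0.995]
shift [-15.2 -88.7 118.1] dist 148 then turn x -0.136 rad
rotvec in tool [-0.138 -0.047 -0.093] q [-0.64  0.29  1.54 -0.09  1.36 -2.03]
```

```bash
python3 -m jog '{"linear":[[-3,-22,29],[-3,-22,29],[-3,-22,29],[-3,-22,29],[0,0,0]],"rotation":[[0,0,0],[0,0,0],[-0.069,-0.023,-0.047],[-0.069,-0.023,-0.047],[0,0,0]]}'
python3 -c "
from h import *
to(540,-203,220,88.9);fix(88.9)
c=shot('wrist','w1.png')
for n in ('pull','studs'):
  for d in place_of(c,n): print(n,d, ray(c,d['location'],78))
c=shot('top','t1.png')
for n in ('pull','pack0'):
  for d in place_of(c,n): print(n,d, ray(c,d['location'],78 if n=='pull' else 0))
"
```

```text
time_s: 4.05
tcp_pos: [554.9, -195.2, 397.4]
eef_rot: [[0.003, -1.0, 0.014], [0.0, 0.014, 1.0], [-1.0, -0.003, 0.0]]
force: [-0.0, -0.5, 0.6]
gripper_width: 94.1
grasp [ 555.4 -195.1  217.4] yaw 89.21 width 94.1 t 4.05 tilt [ 0.003  0.    -1.   ]
shift [-2.7 15.3 -8.1] dist 17 then turn x 0.005 rad
rotvec in tool [0.005 0.    0.003] q [-0.4   0.39  1.42  0.    1.33 -1.96]
pull {'location': [247.6, 255.8], 'conf': 0.72} [ 629.52479991 -206.18990312   78.        ]
studs {'location': [246.2, 255.2], 'conf': 0.71} [ 628.81588919 -207.63813163   78.        ]
pull {'location': [326.8, 176.8], 'conf': 0.61} [ 625.02138382 -204.77017698   78.        ]
pack0 {'location': [215.3, 233.2], 'conf': 0.97} [452.93158577 166.25648664   0.        ]
pack0 {'location': [240.2, 151.3], 'conf': 0.95} [739.33602116  82.02022485   0.        ]
pack0 {'location': [214.6, 188.1], 'conf': 0.93} [608.34038051 170.17529146   0.        ]
pack0 {'location': [176.9, 190.3], 'conf': 0.64} [601.87905267 299.44528117   0.        ]
```

View pics/w1.png

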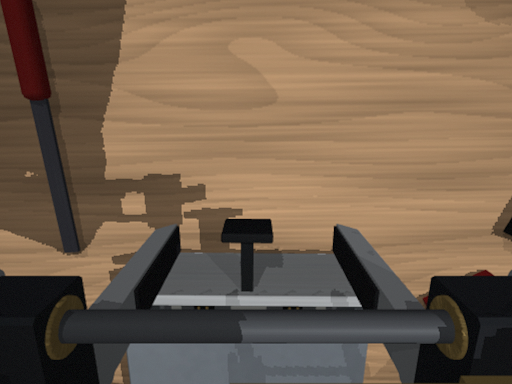

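View pics/t1.png

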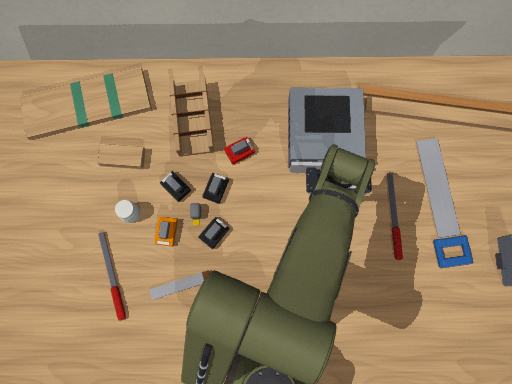

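```bash
python3 -c "
from h import *
c=shot('wrist')
for q in ((247,242),(247,290),(223,222),(271,222),(223,242),(271,242)): print(q,np.round(ray(c,q,100.5),1))
print(np.round(ray(c,(152,301),108),1),np.round(ray(c,(358,302),108),1))
to(625,-205.5,82,88.9)
"
```

```text
(247, 242) [ 600.7 -209.5  100.5]
(247, 290) [ 652.7 -210.9  100.5]
(223, 222) [ 580.  -231.4  100.5]
(271, 222) [ 580.8 -186.4  100.5]
(223, 242) [ 600.3 -232.4  100.5]
(271, 242) [ 601.2 -186.6  100.5]
[ 658.4 -304.3  108. ] [ 663.3 -101.9  108. ]
grasp [ 552.8 -198.4  217.6] yaw 88.87 width 93.7 t 4.4 tilt [ 0.    -0.001 -1.   ]
shift [135.6 -72.3  -5.5] dist 154 then turn x -0.001 rad
```

```bash
python3 -m jog '{"linear":[[12,-37,-4],[12,-36,-5],[25,0,0],[0,0,0],[0,0,0]],"rotation":[[0,0,0],[0,0,0],[0,0,0],[0,0,0],[0,0,0]]}'
python3 -c "
from h import *
to(626,-207,82,88.9)
c=shot('wrist','w2.png')
for q in ():pass
for d in place_of(c,'pull'): print(d, ray(c,d['location'],78))"
```

```text
time_s: 4.9
tcp_pos: [625.7, -208.1, 348.9]
eef_rot: [[-0.0, -1.0, 0.019], [-0.001, 0.019, 1.0], [-1.0, 0.0, -0.001]]
force: [-0.1, 0.1, 1.3]
gripper_width: 94.3
grasp [ 625.7 -208.3  168.9] yaw 88.92 width 94.3 t 4.9 tilt [-0.    -0.001 -1.   ]
shift [86.9 -0.3  1.3] dist 87 then turn x 0.000 rad
{'location': [262.2, 208.7], 'conf': 0.92} [ 631.87611488 -204.46304244   78.        ]
```

View pics/w2.png

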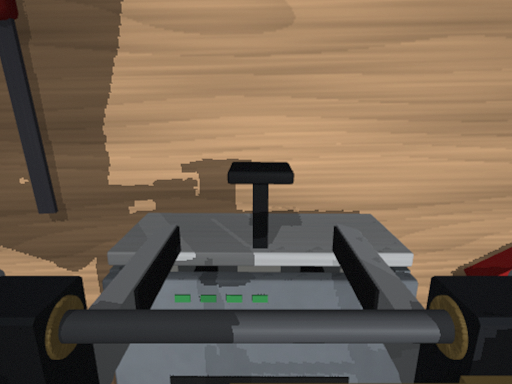

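```bash
python3 -m jog '{"linear":[[29,0,1],[29,0,1],[29,0,0],[0,0,0]],"rotation":[[0,0,0],[0,0,0],[0,0,0],[0,0,0]]}' -1 25
python3 -m jog '{"linear":[[0,0,0],[0,0,0],[0,0,0],[0,0,0],[0,0,0],[0,0,0],[0,0,0],[0,0,0]],"rotation":[[0,0,0],[0,0,0],[0,0,0],[0,0,0],[0,0,0],[0,0,0],[0,0,0],[0,0,0]]}' 1 25
```

```text
time_s: 5.4
tcp_pos: [625.4, -205.7, 259.2]
eef_rot: [[-0.004, -1.0, 0.018], [0.0, 0.018, 1.0], [-1.0, 0.004, 0.0]]
force: [-1.0, -0.3, 0.9]
gripper_width: 94.1
time_s: 6.2
tcp_pos: [626.2, -205.8, 261.5]
eef_rot: [[0.0, -1.0, 0.018], [-0.001, 0.018, 1.0], [-1.0, -0.001, -0.001]]
force: [0.2, 0.2, -0.3]
gripper_width: 33.3
```

```bash
python3 -m jog '{"linear":[[0,0,0],[0,0,0],[0,0,0],[0,0,0],[0,0,0],[0,0,0]],"rotation":[[0,0,0],[0,0,0],[0,0,0],[0,0,0],[0,0,0],[0,0,0]]}' 1 25
```

```text
time_s: 6.8
tcp_pos: [626.2, -205.3, 261.4]
eef_rot: [[0.0, -1.0, 0.018], [-0.0, 0.018, 1.0], [-1.0, -0.0, -0.0]]
force: [0.1, 6.1, 1.1]
gripper_width: 11.8
```

```bash
python3 -m jog '{"linear":[[0,10,0],[0,20,0],[0,20,0],[0,20,0],[0,20,0],[0,20,0],[0,20,0],[0,20,0]],"rotation":[[0,0,0],[0,0,0],[0,0,0],[0,0,0],[0,0,0],[0,0,0],[0,0,0],[0,0,0]]}'
python3 -m jog '{"linear":[[0,20,0],[0,15,0],[0,5,0],[0,0,0],[0,0,0]],"rotation":[[0,0,0],[0,0,0],[0,0,0],[0,0,0],[0,0,0]]}'
```

```text
time_s: 7.6
tcp_pos: [475.7, -202.1, 261.4]
eef_rot: [[0.001, -1.0, 0.018], [0.001, 0.018, 1.0], [-1.0, -0.001, 0.001]]
force: [5.2, 11.5, 1.0]
gripper_width: 11.9
time_s: 8.1
tcp_pos: [436.0, -201.4, 261.4]
eef_rot: [[-0.001, -1.0, 0.018], [0.002, 0.018, 1.0], [-1.0, 0.001, 0.002]]
force: [-2.7, 15.8, 4.7]
gripper_width: 11.9
```

```bash
python3 -m jog '{"linear":[[0,5,1],[0,5,1],[0,3,0.5],[0,2,0],[0,0,0]],"rotation":[[0,0,0],[0,0,0],[0,0,0],[0,0,0],[0,0,0]]}'
```

```text
time_s: 8.6
tcp_pos: [420.9, -200.2, 261.4]
eef_rot: [[0.001, -1.0, 0.019], [-0.003, 0.019, 1.0], [-1.0, -0.001, -0.003]]
force: [-1.1, -7.7, -3.4]
gripper_width: 11.6
```

```bash
python3 -m jog '{"linear":[[0,2,0],[0,2,0],[0,2,-0.5],[0,2,0],[0,0,0]],"rotation":[[0,0,0],[0,0,0],[0,0,0],[0,0,0],[0,0,0]]}'
```

```text
time_s: 9.1
tcp_pos: [414.4, -200.1, 261.9]
eef_rot: [[0.007, -1.0, 0.019], [-0.003, 0.019, 1.0], [-1.0, -0.007, -0.003]]
force: [22.5, 0.9, -13.1]
gripper_width: 12.1
```

```bash
python3 -m jog '{"linear":[[0,-1.5,0],[0,0,0],[0,0,0],[0,0,0],[0,0,0],[0,0,0]],"rotation":[[0,0,0],[0,0,0],[0,0,0],[0,0,0],[0,0,0],[0,0,0]]}' -1
python3 -m jog '{"linear":[[-30,0,0],[-45,0,0],[-45,0,0],[-45,0,0],[0,0,0]],"rotation":[[0,0,0],[0,0,0],[0,0,0],[0,0,0],[0,0,0]]}'
python3 -c "
from h import *
to(540,-205,240,88.9);fix(88.9)"
```

```text
time_s: 9.7
tcp_pos: [414.7, -200.0, 261.4]
eef_rot: [[0.0, -1.0, 0.018], [-0.001, 0.018, 1.0], [-1.0, -0.001, -0.001]]
force: [0.3, -0.1, -0.5]
gripper_width: 56.6
time_s: 10.2
tcp_pos: [414.7, -199.8, 431.9]
eef_rot: [[0.008, -1.0, 0.018], [-0.006, 0.018, 1.0], [-1.0, -0.008, -0.006]]
force: [1.0, 0.2, -1.5]
gripper_width: 93.1
grasp [ 416.2 -200.8  251.9] yaw 88.97 width 93.1 t 10.2 tilt [ 0.008 -0.006 -1.   ]
shift [  13.  -123.7   -1.9] dist 124 then turn x 0.001 rad
rotvec in tool [ 0.001 -0.006  0.009] q [-0.53  0.07  1.72 -0.    1.33 -2.08]
```

```bash
python3 -m jog '{"linear":[[0,-45,0],[0,-45,0],[0,-15,0],[0,0,0],[0,0,0],[0,0,0]],"rotation":[[0,0,0],[0,0,0],[0,0,0],[0,0,0],[0,0,0],[0,0,0]]}'
python3 -c "
from h import *
to(540,-205,240,88.9)
c=shot('wrist','w3.png')
for d in place_of(c,'pull'): print(d, ray(c,d['location'],78))
c=shot('top','t3.png')
for d in place_of(c,'pull'): print(d, ray(c,d['location'],78))"
```

```text
time_s: 10.8
tcp_pos: [518.9, -201.7, 426.4]
eef_rot: [[0.0, -1.0, 0.018], [-0.001, 0.018, 1.0], [-1.0, -0.0, -0.001]]
force: [-0.6, 0.7, 0.2]
gripper_width: 93.7
grasp [ 518.9 -201.9  246.4] yaw 88.94 width 93.7 t 10.8 tilt [ 0.    -0.001 -1.   ]
shift [  6.4 -21.1  -2.7] dist 22 then turn x 0.001 rad
{'location': [256.1, 89.2], 'conf': 0.85} [ 425.98676943 -201.5822904    78.        ]
```

View pics/w3.png

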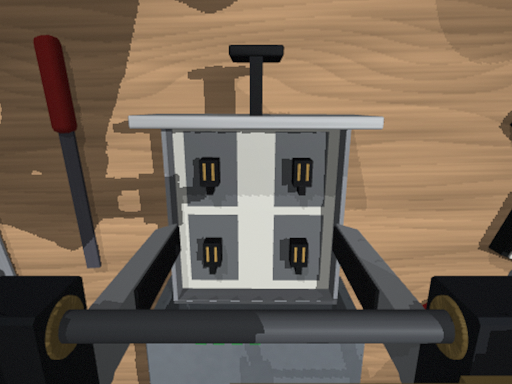

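View pics/t3.png

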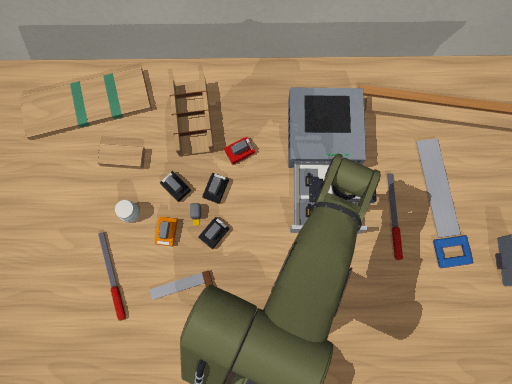

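```bash
python3 -c "
import cv2
i=cv2.imread('pics/w3.png');cv2.imwrite('pics/w3c.png',cv2.resize(i[150:280,180:335],None,fx=5,fy=4.6,interpolation=cv2.INTER_CUBIC))"
```

```text
(no output)
```

View pics/w3c.png

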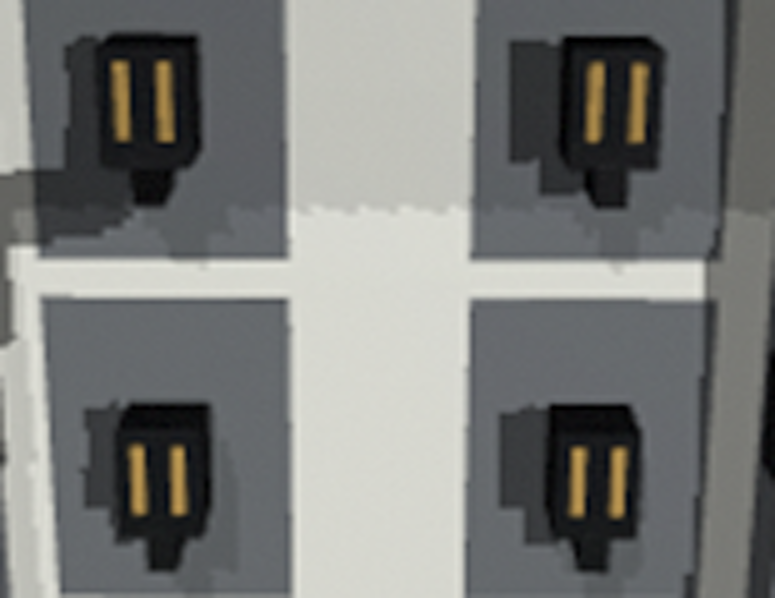

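```bash
cat > studs.py <<'E'
from h import *
from scipy.optimize import least_squares
c=shot("wrist")
h=cv2.cvtColor(c["image"],cv2.COLOR_BGR2HSV)
m=((h[...,0]>12)&(h[...,0]<28)&(h[...,1]>110)&(h[...,2]>110)).astype(np.uint8)
m[:155]=0;m[275:]=0;m[:,:195]=0;m[:,320:]=0
n,l,s,ce=cv2.connectedComponentsWithStats(m)
g=[ce[i] for i in range(1,n) if s[i,4]>8];print(np.round(g,1))
W=np.array([ray(c,q,48)[:2] for q in g]);print(np.round(W,1))
# group pairs
cs=[]
for sx in(0,1):
  for sy in(0,1):
    pass
gm=np.array(g);rows=[gm[:,1]<gm[:,1].mean()];rows.append(~rows[0])
P=[]
for r in rows:
  for sd in(gm[:,0]<256,gm[:,0]>=256):
    k=r&sd;P.append(W[k].mean(0))
P=np.array(P);L=np.array([[93,-55],[93,55],[198,-55],[198,55]])
def f(p):
  a=p[2];R=np.array([[np.cos(a),-np.sin(a)],[np.sin(a),np.cos(a)]]);return (L@R.T+p[:2]-P).ravel()
r=least_squares(f,[420,-200,0]);print("pull",r.x[:2],"yaw",np.degrees(r.x[2]),"res",np.round(r.fun,1));print(np.round(P,1))
E
python3 studs.py
```

```text
[[204.  170.9]
 [212.6 171.2]
 [298.7 170.6]
 [307.2 171.8]
 [207.1 252.8]
 [215.1 252.9]
 [295.  254.3]
 [303.  254.3]]
[[ 514.  -263.8]
 [ 514.5 -253.9]
 [ 515.5 -154. ]
 [ 517.2 -144.2]
 [ 618.  -266.6]
 [ 618.3 -256.6]
 [ 622.  -156.7]
 [ 622.2 -146.7]]
pull [ 422.26145142 -201.45033161] yaw -1.5187453614296145 res [-0.4 -0.   0.3  0.2  0.5 -0.1 -0.5 -0. ]
[[ 514.2 -258.9]
 [ 516.3 -149.1]
 [ 618.2 -261.6]
 [ 622.1 -151.7]]
```

```bash
python3 -m jog '{"linear":[[0,2,45],[0,2,45],[0,2,45],[0,2,45],[0,2,45],[0,2,45],[0,2,45],[0,2,45]],"rotation":[[0,0,0],[0,0,0],[0,0,0],[0,0,0],[0,0,0],[0,0,0],[0,0,0],[0,0,0]]}'
python3 -m jog '{"linear":[[0,0,40],[0,0,0],[0,0,0],[0,0,0],[0,0,0]],"rotation":[[0,0,0],[0,0,0],[0,0,0],[0,0,0],[0,0,0]]}' -0.4
python3 -c "
from h import *
to(500,200,240,88.9)
c=shot('wrist','w4.png')
for d in place_of(c,'pack0'): print(d, ray(c,d['location'],0))
c=shot('top','t4.png')
for d in place_of(c,'pack0'): print(d, ray(c,d['location'],0))"
```

```text
time_s: 11.85
tcp_pos: [509.6, 160.2, 426.3]
eef_rot: [[0.001, -1.0, 0.018], [-0.001, 0.018, 1.0], [-1.0, -0.001, -0.001]]
force: [0.6, -0.4, 0.2]
gripper_width: 93.8
time_s: 12.35
tcp_pos: [511.0, 197.4, 426.1]
eef_rot: [[0.001, -1.0, 0.02], [-0.001, 0.02, 1.0], [-1.0, -0.001, -0.001]]
force: [0.2, -0.7, 0.2]
gripper_width: 66.1
grasp [511.2 197.2 246.1] yaw 88.88 width 66.1 t 12.35 tilt [ 0.001 -0.001 -1.   ]
shift [ 6.1 11.2  2.5] dist 13 then turn x -0.000 rad
{'location': [359.4, 125.0], 'conf': 0.94} [459.89337161 327.11422384   0.        ]
{'location': [184.0, 317.3], 'conf': 0.93} [738.37506497  82.66081875   0.        ]
{'location': [334.9, 237.2], 'conf': 0.85} [612.33068006 303.4938543    0.        ]
{'location': [237.2, 234.5], 'conf': 0.67} [605.71679324 167.56611171   0.        ]
{'location': [237.5, 122.7], 'conf': 0.65} [454.04674735 173.38484418   0.        ]
{'location': [238.1, 149.8], 'conf': 0.93} [744.88656461  89.35424434   0.        ]
{'location': [168.7, 235.2], 'conf': 0.65} [447.69503807 322.68740474   0.        ]
{'location': [216.1, 233.8], 'conf': 0.54} [450.88326126 163.54910133   0.        ]
{'location': [216.6, 188.6], 'conf': 0.47} [606.51278767 163.29159496   0.        ]
```

View pics/w4.png

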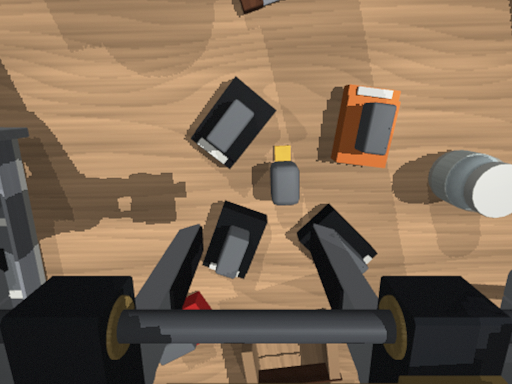

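View pics/t4.png

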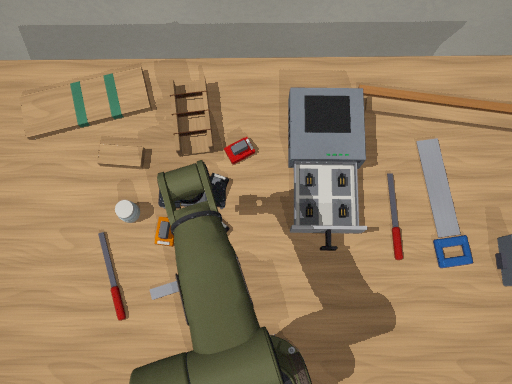

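```bash
cat > fit.py <<'E'
from h import *
from scipy.optimize import minimize
import sys
S=4
def bx(x0,x1,y0,y1,z0,z1): return np.array([[x,y,z] for x in(x0,x1) for y in(y0,y1) for z in(z0,z1)],float)
PARTS=[bx(-45,33,-30,30,0,30),bx(33,45,-30,30,0,24),bx(-27,27,-13,13,30,66)]
def render(c,p,z0,roi):
    x,y,a=p;R=Ro.from_euler("z",a).as_matrix();m=np.zeros(((roi[3]-roi[1])*S,(roi[2]-roi[0])*S),np.uint8)
    for B in PARTS:
        q=(proj(c,B@R.T+[x,y,z0])-roi[:2]+0.5)*S-0.5
        hu=cv2.convexHull(q.astype(np.float32))
        cv2.fillConvexPoly(m,np.round(hu*16).astype(np.int32),1,shift=4)
    return m
def fit(c,x,y,deg,z0=0,fn=None,sat=75):
    u=proj(c,np.array([x,y,z0+30.]));r=70 if True else 0
    sc=int(75*c["mtx"][0,0]/np.linalg.norm(c["pw"]-[x,y,z0]))
    H,W=c["image"].shape[:2]
    roi=np.array([max(0,u[0]-sc),max(0,u[1]-sc),min(W,u[0]+sc),min(H,u[1]+sc)]).astype(int)
    im=c["image"][roi[1]:roi[3],roi[0]:roi[2]]
    big=cv2.resize(im,None,fx=S,fy=S,interpolation=cv2.INTER_LINEAR)
    h=cv2.cvtColor(big,cv2.COLOR_BGR2HSV)
    m=((h[...,1]<sat)|(h[...,2]<45)).astype(np.uint8)
    # keep component nearest
    n,l,s,ce=cv2.connectedComponentsWithStats(m)
    r0=render(c,(x,y,np.radians(deg)),z0,roi)
    k=max(range(1,n),key=lambda i:(r0&(l==i)).sum());m=(l==k).astype(np.uint8)
    def cost(v):
        r=render(c,(x+v[0],y+v[1],np.radians(deg+v[2])),z0,roi);return 1-(r&m).sum()/ (r|m).sum()
    b=minimize(cost,[0,0,0],method="Nelder-Mead",options=dict(initial_simplex=[[0,0,0],[12,0,0],[0,12,0],[0,0,10]],xatol=.05,fatol=1e-4))
    b=minimize(cost,b.x,method="Nelder-Mead",options=dict(initial_simplex=[b.x,b.x+[4,0,0],b.x+[0,4,0],b.x+[0,0,4]],xatol=.05,fatol=1e-4))
    p=np.array([x,y,deg])+b.x;print("pack fit",np.round(p,1),"IoU",round(1-b.fun,3))
    if fn:
        r=render(c,(p[0],p[1],np.radians(p[2])),z0,roi)
        cs,_=cv2.findContours(r,cv2.RETR_EXTERNAL,cv2.CHAIN_APPROX_NONE);cv2.drawContours(big,cs,-1,(0,0,255),1)
        t=proj(c,np.array([p[0]+39*np.cos(np.radians(p[2])),p[1]+39*np.sin(np.radians(p[2])),z0+24]))
        cv2.circle(big,tuple(((t-roi[:2])*S).astype(int)),5,(0,255,0),1)
        f=min(1,600/max(big.shape[:2]));cv2.imwrite("pics/"+fn,cv2.resize(big,None,fx=f,fy=f))
    return p
if __name__=="__main__":
    a=sys.argv;c=shot(a[5] if len(a)>5 else "wrist");p=fit(c,float(a[1]),float(a[2]),float(a[3]),0,a[4])
    ph=p[2]+90;to(p[0],p[1],52,ph)
E
python3 fit.py 454 170 -38 f1.png
```

```text
pack fit [454.9 168.1 -39.9] IoU 0.977
grasp [511.1 197.9 246. ] yaw 88.92 width 65.9 t 12.6 tilt [ 0.001 -0.001 -1.   ]
shift [194.   55.7 -30.7] dist 204 then turn x 0.678 rad
```

View pics/f1.png

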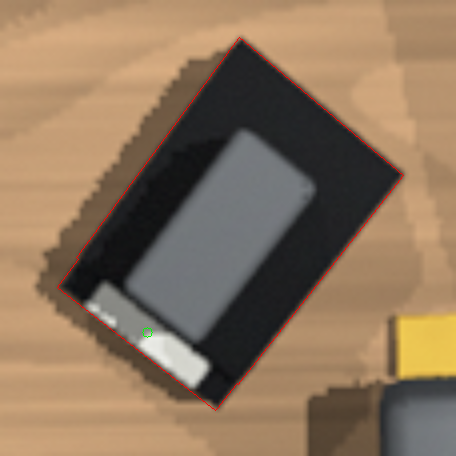

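```bash
python3 -m jog '{"linear":[[15,28,-15],[30,28,-16],[30,0,0],[20,0,0],[0,0,0],[0,0,0],[0,0,0],[0,0,0]],"rotation":[[0,0,0],[0,0,0],[0.136,0,0],[0.136,0,0],[0.136,0,0],[0.135,0,0],[0.135,0,0],[0,0,0]]}' -0.3
python3 -c "
from h import *
to(454.9,168.1,52,50.1);c=shot('wrist','w5.png')"
```

```text
time_s: 13.4
tcp_pos: [454.4, 168.4, 331.0]
eef_rot: [[0.001, -0.766, 0.643], [-0.001, 0.643, 0.766], [-1.0, -0.001, -0.0]]
force: [0.5, -0.0, -0.4]
gripper_width: 60.9
grasp [454.5 168.1 151. ] yaw 49.98 width 60.9 t 13.4 tilt [ 0.001 -0.001 -1.   ]
shift [99.  -0.2  0.2] dist 99 then turn x -0.002 rad
```

View pics/w5.png

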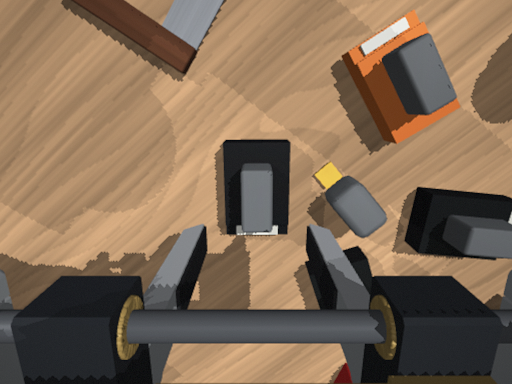

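```bash
python3 -m jog '{"linear":[[35,0,0],[35,0,0],[20,0,0],[7,0,0],[0,0,0]],"rotation":[[0,0,0],[0,0,0],[0,0,0],[0,0,0],[0,0,0]]}' -0.3 35
python3 -m jog '{"linear":[[0,0,0],[0,0,0],[0,0,0],[0,0,0],[0,0,0],[0,0,0],[0,0,0],[0,0,0]],"rotation":[[0,0,0],[0,0,0],[0,0,0],[0,0,0],[0,0,0],[0,0,0],[0,0,0],[0,0,0]]}' 1 35
python3 -c "
from h import *
to(454.9,168.1,54,50.1)"
```

```text
time_s: 13.95
tcp_pos: [454.5, 168.3, 233.7]
eef_rot: [[-0.0, -0.769, 0.639], [-0.001, 0.639, 0.769], [-1.0, -0.001, -0.001]]
force: [0.4, 1.0, -0.2]
gripper_width: 61.1
time_s: 14.75
tcp_pos: [454.5, 168.4, 234.3]
eef_rot: [[0.001, -0.767, 0.641], [-0.001, 0.641, 0.767], [-1.0, -0.001, -0.0]]
force: [-1.1, -0.3, 5.7]
gripper_width: 25.5
grasp [454.7 168.2  54.3] yaw 50.12 width 25.5 t 14.75 tilt [ 0.001 -0.001 -1.   ]
shift [ 0.3 -0.2  0.1] dist 0 then turn x 0.000 rad
```

```bash
python3 -m jog '{"linear":[[-15,0,0],[-30,0,0],[-40,0,0],[-40,0,0],[-5,0,0],[0,0,0]],"rotation":[[0,0,0],[0,0,0],[0,0,0],[0,0,0],[0,0,0],[0,0,0]]}'
python3 -m jog '{"linear":[[0,0,0],[0,0,0],[0,0,0],[0,0,0],[0,0,0],[0,0,0]],"rotation":[[-0.135,0,0],[-0.135,0,0],[-0.135,0,0],[-0.135,0,0],[-0.134,0,0],[0,0,0]]}'
python3 -c "
from h import *
to(621.6,-151.7,184,88.6);c=shot('side','s5.png');c=shot('wrist','w6.png')"
```

```text
time_s: 15.35
tcp_pos: [454.2, 168.5, 364.0]
eef_rot: [[0.001, -0.767, 0.641], [-0.001, 0.641, 0.767], [-1.0, -0.002, 0.0]]
force: [-0.2, 0.6, -4.2]
gripper_width: 25.9
time_s: 15.95
tcp_pos: [454.2, 168.4, 361.7]
eef_rot: [[-0.003, -1.0, 0.02], [-0.002, 0.02, 1.0], [-1.0, 0.003, -0.002]]
force: [-1.0, -0.9, -4.2]
gripper_width: 26.1
grasp [453.7 168.  181.7] yaw 88.86 width 26.1 t 15.95 tilt [-0.003 -0.002 -1.   ]
shift [  -2.1 -174.3 -316.3] dist 361 then turn x 0.005 rad
```

View pics/s5.png

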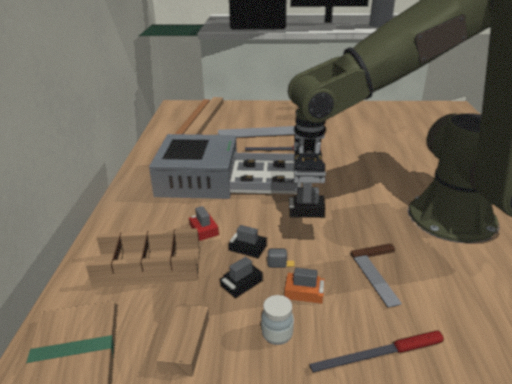

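View pics/w6.png

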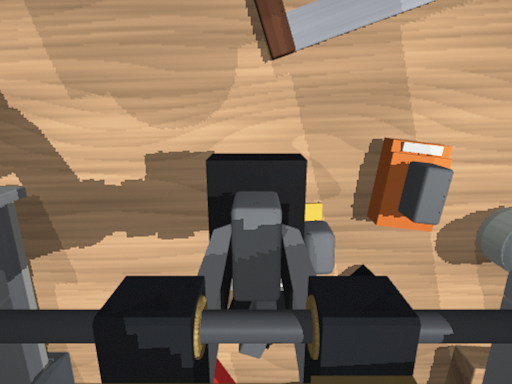

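```bash
cat > inhand.py <<'E'
from h import *
import sys
h0=float(sys.argv[1]) # grasp height above pack bottom
o=get_obs();c=shot("wrist","ih_%d.png"%(o["time_s"]*100))
g=o["tcp_pos"]+o["eef_rot"][:,0]*180;yx=-o["eef_rot"][:,1];yx[2]=0
b=g-[0,0,h0]
for nm,dx,z in(("bar rear top",-27,66),("slab rear top",-45,30),("slab rear bottom",-45,0)):
    print(nm,[ (round(s,1),np.round(proj(c,b+yx*(dx+s)+[0,0,z]),1).tolist()) for s in(-3,0,3)])
i=c["image"];x=cv2.cvtColor(i,cv2.COLOR_BGR2GRAY)
print(x[148:200,257]);print(x[148:200,240])
E
python3 inhand.py 54.3; python3 -c "
import cv2
i=cv2.imread('pics/w6.png');cv2.imwrite('pics/w6c.png',cv2.resize(i[145:245,200:315],None,fx=6,fy=6,interpolation=cv2.INTER_NEAREST))"
```

```text
bar rear top [(-3, [258.1, 204.0]), (0, [258.1, 209.8]), (3, [258.1, 215.5])]
slab rear top [(-3, [258.0, 156.7]), (0, [257.9, 161.7]), (3, [257.9, 166.7])]
slab rear bottom [(-3, [257.8, 150.0]), (0, [257.8, 154.4]), (3, [257.8, 158.7])]
[181 180 182 186 175 116   8  16  17  18  15  16  26  38  38  35  37  36
  36  35  34  37  35  35  36  36  36  34  37  35  37  37  35  36  36  38
  34  36  37  36  36  36  38  56  69  69  70  72  70  71  73  73]
[184 184 185 187 175 115  11  18  16  18  19  14  26  38  37  35  35  35
  34  34  37  36  35  37  36  36  36  35  35  37  37  34  34  35  35  35
  36  34  31  35  35  33  36  53  67  67  67  68  68  68  70  69]
```

View pics/w6c.png

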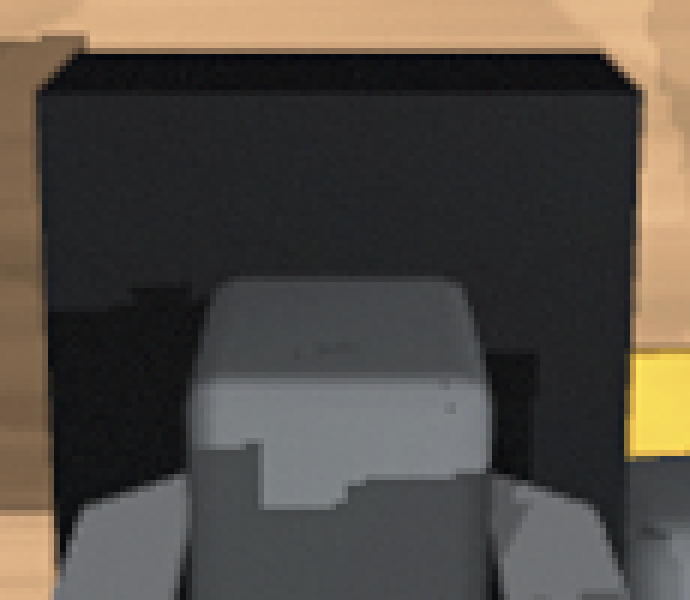

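```bash
python3 -m jog '{"linear":[[0,-10,-40],[0,-20,-40],[0,-24,-40],[0,-24,-40],[0,-24,-40],[0,-24,-40],[0,-24,-40],[0,-20,-30]],"rotation":[[0,0,0],[0,0,0],[0,0,0],[0,0,0],[0,0,0],[0,0,0],[0,0,0],[0,0,0]]}'
python3 -m jog '{"linear":[[0,-5,-5],[0,0,0],[0,0,0],[0,0,0]],"rotation":[[0.004,0,0],[0,0,0],[0,0,0],[0,0,0]]}'
python3 -c "
from h import *
to(622.3,-150.4,184,88.6);fix(88.6);c=shot('wrist','w7.png')"
```

```text
time_s: 16.9
tcp_pos: [618.2, -147.7, 363.5]
eef_rot: [[-0.0, -1.0, 0.026], [-0.001, 0.026, 1.0], [-1.0, 0.0, -0.001]]
force: [1.0, 1.3, -3.2]
gripper_width: 25.6
time_s: 17.3
tcp_pos: [622.1, -149.1, 364.5]
eef_rot: [[0.0, -1.0, 0.025], [-0.001, 0.025, 1.0], [-1.0, -0.0, -0.001]]
force: [0.1, 0.3, -3.5]
gripper_width: 25.8
grasp [ 622.1 -149.3  184.5] yaw 88.54 width 25.8 t 17.3 tilt [ 0.    -0.001 -1.   ]
shift [ 0.5 -0.2 -1.1] dist 1 then turn x -0.001 rad
rotvec in tool [-0.001 -0.001  0.   ] q [-0.29  0.53  1.29 -0.    1.32 -1.84]
```

View pics/w7.png

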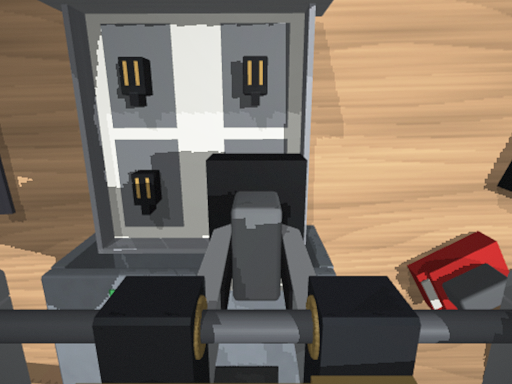

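```bash
cat > chk.py <<'E'
from h import *
from scipy.optimize import least_squares
L={"FR":(93,-55),"FL":(93,55),"BR":(198,-55),"BL":(198,55)}
p0=np.array([422.3,-201.5]);a=np.radians(-1.4);R=np.array([[np.cos(a),-np.sin(a)],[np.sin(a),np.cos(a)]])
c=shot("wrist");h=cv2.cvtColor(c["image"],cv2.COLOR_BGR2HSV)
m=((h[...,0]>12)&(h[...,0]<28)&(h[...,1]>110)&(h[...,2]>90)).astype(np.uint8)
for k,v in L.items():
    w=R@np.array(v)+p0;q=proj(c,np.array([w[0],w[1],48.]))
    if not(8<q[0]<500 and 8<q[1]<330):continue
    y0,x0=int(q[1])-16,int(q[0])-13;y0=max(y0,0);s=m[y0:int(q[1])+17,x0:int(q[0])+14]
    # only true contacts: restrict
    n,l,st,ce=cv2.connectedComponentsWithStats(s)
    cc=[ce[i]+[x0,y0] for i in range(1,n) if st[i,4]>8 and st[i,3]<26 and st[i,2]<9]
    if len(cc)==2:
        u=np.mean(cc,0);print(k,"pred",np.round(q,1),"seen",np.round(u,1),"world",np.round(ray(c,u,48),1),"model",np.round(w,1))
    else: print(k,"n",len(cc),np.round(q,1))
E
python3 chk.py
```

```text
FR pred [130.8  72.3] seen [130.8  72.4] world [ 514.1 -258.8   48. ] model [ 513.9 -258.8]
FL pred [255.2  72.1] seen [255.   72.1] world [ 516.6 -149.    48. ] model [ 516.6 -148.8]
BR pred [142.5 187.4] seen [142.5 186.5] world [ 618.  -261.2   48. ] model [ 618.9 -261.3]
BL n 0 [255.4 187.3]
```

```bash
python3 -m jog '{"linear":[[25,0,-0.9],[35,0,0],[12,0,0],[0,0,0],[0,0,0]],"rotation":[[0,0,0],[0,0,0],[0,0,0],[0,0,0],[0,0,0]]}'
python3 -m jog '{"linear":[[6,0,0],[6,0,0],[4,0,0],[4,0,0],[0,0,0]],"rotation":[[0,0,0],[0,0,0],[0,0,0],[0,0,0],[0,0,0]]}'
python3 -c "
from h import *
to(622.3,-150.2,79.8,88.6)"
```

```text
time_s: 17.9
tcp_pos: [622.7, -151.1, 294.0]
eef_rot: [[0.002, -1.0, 0.026], [-0.002, 0.026, 1.0], [-1.0, -0.002, -0.002]]
force: [-0.4, 0.4, -4.2]
gripper_width: 25.7
time_s: 18.4
tcp_pos: [622.3, -151.3, 271.7]
eef_rot: [[-0.0, -1.0, 0.026], [-0.001, 0.026, 1.0], [-1.0, 0.0, -0.001]]
force: [0.5, 0.5, -4.0]
gripper_width: 25.9
grasp [ 622.3 -151.4   91.7] yaw 88.5 width 25.9 t 18.4 tilt [-0.    -0.001 -1.   ]
shift [11.9 -0.   1.3] dist 12 then turn x -0.002 rad
```

```bash
python3 -m jog '{"linear":[[4,0,0.7],[4,0,0],[2,0,0],[1,0,0],[0,0,0],[0,0,0]],"rotation":[[0,0,0],[0,0,0],[0,0,0],[0,0,0],[0,0,0],[0,0,0]]}'
python3 -c "
from h import *
to(622.3,-150.2,79.8,88.6)"
```

```text
time_s: 19.0
tcp_pos: [622.5, -150.6, 261.5]
eef_rot: [[0.001, -1.0, 0.026], [-0.001, 0.026, 1.0], [-1.0, -0.001, -0.001]]
force: [-0.1, -0.1, -4.1]
gripper_width: 26.0
grasp [ 622.6 -150.8   81.5] yaw 88.5 width 26.0 t 19.0 tilt [ 0.001 -0.001 -1.   ]
shift [1.7 0.3 0.6] dist 2 then turn x -0.002 rad
```

```bash
python3 -m jog '{"linear":[[1,0,0],[1,0,0],[0,0,0],[0,0,0]],"rotation":[[0,0,0],[0,0,0],[0,0,0],[0,0,0]]}'
python3 -m jog '{"linear":[[0,0,0],[0,0,0],[0,0,0],[0,0,0],[0,0,0]],"rotation":[[0,0,0],[0,0,0],[0,0,0],[0,0,0],[0,0,0]]}' -0.3
```

```text
time_s: 19.4
tcp_pos: [622.4, -150.6, 259.4]
eef_rot: [[0.0, -1.0, 0.026], [-0.001, 0.026, 1.0], [-1.0, -0.0, -0.001]]
force: [0.1, -0.2, -4.4]
gripper_width: 25.8
time_s: 19.9
tcp_pos: [622.5, -150.6, 259.5]
eef_rot: [[0.001, -1.0, 0.026], [-0.001, 0.026, 1.0], [-1.0, -0.001, -0.001]]
force: [-0.0, -0.5, 0.3]
gripper_width: 60.1
```

```bash
python3 -m jog '{"linear":[[-30,0,0],[-45,0,0],[-45,0,0],[-45,0,0],[0,-10,40],[0,-10,45],[0,-10,45],[0,-10,45]],"rotation":[[0,0,0],[0,0,0],[0,0,0],[0,0,0],[0,0,0],[0,0,0],[0,0,0],[0,0,0]]}'
python3 -m jog '{"linear":[[0,0,45],[0,0,45],[0,0,45],[0,0,45],[0,0,20],[0,0,0],[0,0,0],[0,0,0]],"rotation":[[0,0,0],[0,0,0],[0,0,0],[0,0,0],[0,0,0],[0,0,0],[0,0,0],[0,0,0]]}'
python3 -c "
from h import *
to(660,200,246,88.9);fix(88.9)
c=shot('wrist','w8.png');t=shot('top','t8.png')
for d in place_of(c,'pack0'): print(d, ray(c,d['location'],0))"
```

```text
time_s: 20.7
tcp_pos: [667.0, 25.2, 424.4]
eef_rot: [[0.001, -1.0, 0.026], [-0.001, 0.026, 1.0], [-1.0, -0.001, -0.001]]
force: [0.6, -0.4, 0.2]
gripper_width: 61.1
time_s: 21.5
tcp_pos: [672.4, 221.7, 424.1]
eef_rot: [[0.001, -1.0, 0.028], [-0.001, 0.028, 1.0], [-1.0, -0.001, -0.001]]
force: [-0.0, -0.3, 0.2]
gripper_width: 61.1
grasp [672.5 221.5 244.1] yaw 88.41 width 61.1 t 21.5 tilt [ 0.001 -0.001 -1.   ]
shift [ -1.9  11.9 -21.8] dist 25 then turn x -0.009 rad
rotvec in tool [-0.009 -0.001  0.001] q [ 0.27  0.66  0.95 -0.    1.53 -1.28]
{'location': [154.5, 216.8], 'conf': 0.9} [736.97813039  79.69390498   0.        ]
{'location': [317.5, 119.1], 'conf': 0.88} [613.47467368 298.36150306   0.        ]
{'location': [211.5, 118.4], 'conf': 0.61} [608.93872922 165.93122596   0.        ]
```

View pics/w8.png

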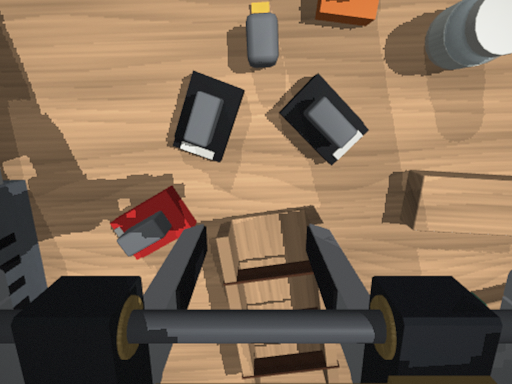

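View pics/t8.png

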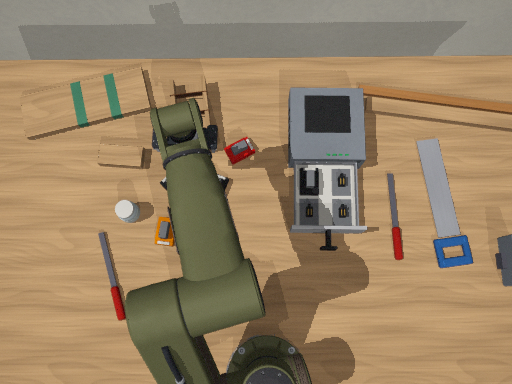

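```bash
python3 fit.py 608 166 -18 f2.png; python3 -c "
from fit import *
c=shot('wrist');p=fit(c,610,298,38,0,'f3.png')"; python3 -c "
import cv2,numpy as np
a=cv2.imread('pics/f2.png');b=cv2.imread('pics/f3.png');b=cv2.resize(b,(a.shape[1],a.shape[0]));cv2.imwrite('pics/f23.png',cv2.resize(np.hstack([a,b]),(800,400)))"
```

```text
pack fit [608.2 163.9 -21.2] IoU 0.971
grasp [672.4 222.1 244.2] yaw 88.43 width 61.4 t 21.7 tilt [ 0.001 -0.001 -1.   ]
shift [192.3  62.8 -59.8] dist 211 then turn x 0.343 rad
pack fit [615.2 302.5  44.8] IoU 0.977
```

View pics/f23.png

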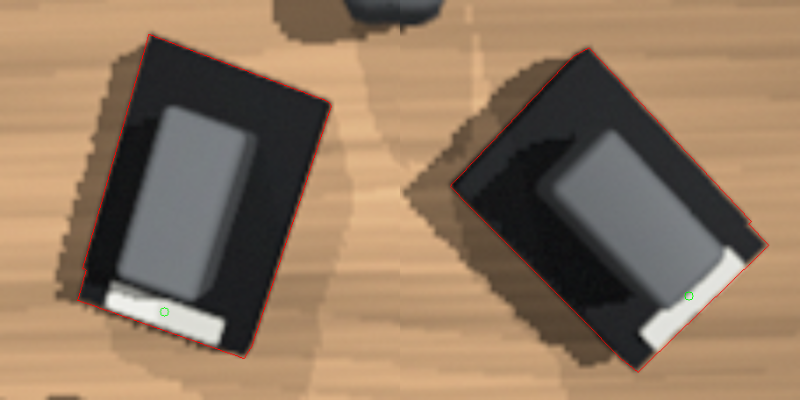

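```bash
python3 -m jog '{"linear":[[15,31,-30],[35,32,-30],[35,0,0],[10,0,0],[0,0,0],[0,0,0],[0,0,0]],"rotation":[[0,0,0],[0,0,0],[0.115,0,0],[0.114,0,0],[0.114,0,0],[0,0,0],[0,0,0]]}' -0.3
python3 -c "
from h import *
to(608.2,163.9,54,68.8);c=shot('wrist','w9.png')"
```

```text
time_s: 22.45
tcp_pos: [611.3, 168.0, 333.3]
eef_rot: [[0.001, -0.934, 0.358], [-0.001, 0.358, 0.934], [-1.0, -0.001, -0.001]]
force: [0.2, 0.2, -0.2]
gripper_width: 60.7
grasp [611.5 167.8 153.3] yaw 69.04 width 60.7 t 22.45 tilt [ 0.001 -0.001 -1.   ]
shift [99.3  1.8 -4.8] dist 99 then turn x 0.004 rad
```

View pics/w9.png

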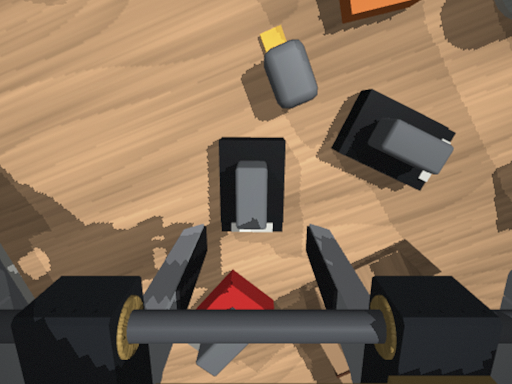

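```bash
python3 -m jog '{"linear":[[35,1,-2.5],[35,1,-2.3],[21,0,0],[8,0,0],[0,0,0]],"rotation":[[0.004,0,0],[0,0,0],[0,0,0],[0,0,0],[0,0,0]]}' -0.3 35
python3 -m jog '{"linear":[[0,0,0],[0,0,0],[0,0,0],[0,0,0],[0,0,0],[0,0,0],[0,0,0],[0,0,0]],"rotation":[[0,0,0],[0,0,0],[0,0,0],[0,0,0],[0,0,0],[0,0,0],[0,0,0],[0,0,0]]}' 1 35
python3 -c "
from h import *
to(608.2,163.9,54,68.8)"
```

```text
time_s: 23.0
tcp_pos: [607.7, 164.3, 233.5]
eef_rot: [[-0.0, -0.932, 0.363], [-0.001, 0.363, 0.932], [-1.0, -0.0, -0.001]]
force: [0.6, 0.4, 1.0]
gripper_width: 61.4
time_s: 23.8
tcp_pos: [607.7, 164.4, 234.3]
eef_rot: [[0.001, -0.931, 0.364], [-0.001, 0.364, 0.931], [-1.0, -0.001, -0.0]]
force: [-1.2, 1.6, 5.7]
gripper_width: 25.5
grasp [607.9 164.2  54.3] yaw 68.63 width 25.5 t 23.8 tilt [ 0.001 -0.001 -1.   ]
shift [ 0.3 -0.4 -0.2] dist 0 then turn x -0.003 rad
```

```bash
python3 -m jog '{"linear":[[-15,0,0],[-30,0,0],[-40,0,0],[-40,0,0],[-5,0,0],[0,0,0],[0,0,0],[0,0,0]],"rotation":[[0,0,0],[0,0,0],[0,0,0],[-0.116,0,0],[-0.117,0,0],[-0.116,0,0],[0,0,0],[0,0,0]]}'
python3 inhand.py 54.3|head -3; python3 -c "
from h import *
to(618.2,-261.3,184,88.6);
import glob,os
f=max(glob.glob('pics/ih_*.png'),key=os.path.getmtime)
i=cv2.imread(f);cv2.imwrite('pics/ihc2.png',cv2.resize(i[145:245,200:315],None,fx=6,fy=6,interpolation=cv2.INTER_NEAREST))"
```

```text
time_s: 24.6
tcp_pos: [607.5, 164.4, 363.7]
eef_rot: [[-0.0, -1.0, 0.028], [-0.001, 0.028, 1.0], [-1.0, 0.0, -0.001]]
force: [-0.4, -0.1, -3.4]
gripper_width: 26.1
bar rear top [(-3, [258.1, 204.1]), (0, [258.1, 209.9]), (3, [258.1, 215.6])]
slab rear top [(-3, [257.9, 156.6]), (0, [257.9, 161.7]), (3, [257.9, 166.7])]
slab rear bottom [(-3, [257.8, 149.9]), (0, [257.8, 154.3]), (3, [257.8, 158.6])]
grasp [607.4 164.2 183.6] yaw 88.43 width 25.9 t 24.65 tilt [-0.    -0.001 -1.   ]
shift [ 2.00e-01 -2.24e+01 -4.25e+02] dist 426 then turn x -0.003 rad
```

View pics/ihc2.png

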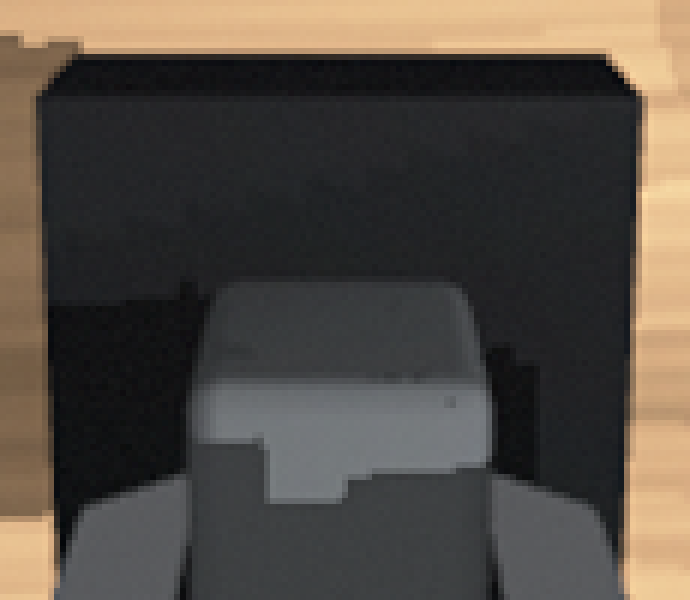

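```bash
python3 -m jog '{"linear":[[0,-2,-35],[0,-3,-45],[0,-3,-45],[0,-3,-45],[0,-3,-45],[0,-3,-45],[0,-3,-45],[0,-3,-45]],"rotation":[[0,0,0],[0,0,0],[0,0,0],[0,0,0],[0,0,0],[0,0,0],[0,0,0],[0,0,0]]}'
python3 -m jog '{"linear":[[0,0,-45],[0,0,-25],[0,0,-4],[0,0,0],[0,0,0],[0,0,0]],"rotation":[[0,0,0],[0,0,0],[0,0,0],[0,0,0],[0,0,0],[0,0,0]]}'
python3 -c "
from h import *
to(618.8,-260,184,88.6);fix(88.6);c=shot('wrist','w10.png')"; python3 chk.py
```

```text
time_s: 25.45
tcp_pos: [621.9, -187.9, 364.1]
eef_rot: [[-0.0, -1.0, 0.027], [-0.001, 0.027, 1.0], [-1.0, 0.0, -0.001]]
force: [0.7, -0.2, -3.7]
gripper_width: 25.6
time_s: 26.05
tcp_pos: [620.6, -258.7, 364.5]
eef_rot: [[0.0, -1.0, 0.023], [-0.001, 0.023, 1.0], [-1.0, -0.001, -0.001]]
force: [-1.2, 0.8, -4.2]
gripper_width: 26.1
grasp [ 620.7 -258.9  184.5] yaw 88.67 width 26.1 t 26.05 tilt [ 0.    -0.001 -1.   ]
shift [ 0.5  1.9 -1.1] dist 2 then turn x 0.001 rad
rotvec in tool [ 0.001 -0.001  0.001] q [-0.45  0.61  1.17 -0.    1.36 -2.  ]
FR pred [255.1  70.7] seen [254.8  70.8] world [ 514. -259.   48.] model [ 513.9 -258.8]
FL pred [379.9  70.8] seen [379.3  71.1] world [ 516.8 -149.3   48. ] model [ 516.6 -148.8]
BR n 0 [255.  186.2]
BL n 0 [368.3 186.4]
```

View pics/w10.png

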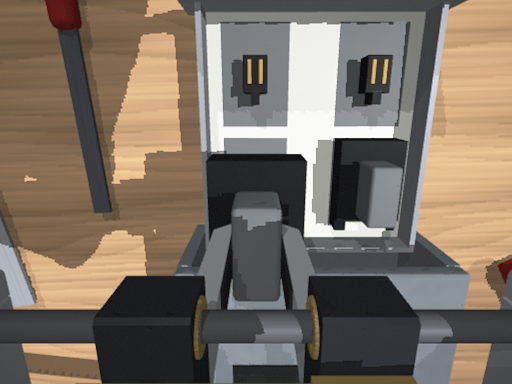

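```bash
python3 -m jog '{"linear":[[25,1.9,-1.1],[35,0,0],[12,0,0],[0,0,0],[0,0,0]],"rotation":[[0,0,0],[0,0,0],[0,0,0],[0,0,0],[0,0,0]]}'
python3 -m jog '{"linear":[[6,0,0],[6,0,0],[4,0,0],[4,0,0],[0,0,0]],"rotation":[[0,0,0],[0,0,0],[0,0,0],[0,0,0],[0,0,0]]}'
python3 -c "
from h import *
to(618.8,-260,79.8,88.6)"
```

```text
time_s: 26.65
tcp_pos: [618.8, -261.0, 293.9]
eef_rot: [[0.002, -1.0, 0.024], [-0.002, 0.024, 1.0], [-1.0, -0.002, -0.002]]
force: [0.9, -0.6, -2.6]
gripper_width: 25.9
time_s: 27.15
tcp_pos: [618.7, -261.1, 272.0]
eef_rot: [[0.002, -1.0, 0.024], [-0.001, 0.024, 1.0], [-1.0, -0.002, -0.001]]
force: [6.8, -1.2, -7.5]
gripper_width: 26.1
grasp [ 619.  -261.4   92. ] yaw 88.62 width 26.1 t 27.15 tilt [ 0.002 -0.001 -1.   ]
shift [12.2  0.3  1.4] dist 12 then turn x 0.000 rad
```

```bash
python3 -m jog '{"linear":[[3,-1,0.7],[4,-0.5,0],[3,0,0],[2,0,0],[0,0,0],[0,0,0]],"rotation":[[0,0,0],[0,0,0],[0,0,0],[0,0,0],[0,0,0],[0,0,0]]}'
python3 -c "
from h import *
to(618.8,-260,79.8,88.6)"
```

```text
time_s: 27.75
tcp_pos: [620.0, -260.5, 260.4]
eef_rot: [[0.0, -1.0, 0.024], [-0.001, 0.024, 1.0], [-1.0, -0.0, -0.001]]
force: [-0.4, 0.8, -3.6]
gripper_width: 25.9
grasp [ 620.1 -260.7   80.4] yaw 88.62 width 25.9 t 27.75 tilt [ 0.    -0.001 -1.   ]
shift [0.6 1.3 0.7] dist 2 then turn x 0.000 rad
```

```bash
python3 -m jog '{"linear":[[0.7,0,0],[0,0,0],[0,0,0]],"rotation":[[0,0,0],[0,0,0],[0,0,0]]}'
python3 -m jog '{"linear":[[0,0,0],[0,0,0],[0,0,0],[0,0,0],[0,0,0]],"rotation":[[0,0,0],[0,0,0],[0,0,0],[0,0,0],[0,0,0]]}' -0.3
python3 -m jog '{"linear":[[-30,0,0],[-45,0,0],[-45,0,0],[-45,0,0],[0,-5,45],[0,-5,45],[0,-5,45],[0,-5,45]],"rotation":[[0,0,0],[0,0,0],[0,0,0],[0,0,0],[0,0,0],[0,0,0],[0,0,0],[0,0,0]]}'
python3 -m jog '{"linear":[[0,0,45],[0,0,45],[0,0,45],[0,0,45],[0,0,45],[0,0,45],[0,0,45],[0,0,45]],"rotation":[[0,0,0],[0,0,0],[0,0,0],[0,0,0],[0,0,0],[0,0,0],[0,0,0],[0,0,0]]}'
python3 -m jog '{"linear":[[0,0,10],[0,0,0],[0,0,0],[0,0,0]],"rotation":[[0,0,0],[0,0,0],[0,0,0],[0,0,0]]}'
python3 -c "
from h import *
to(660,200,246,88.9);fix(88.9)
c=shot('wrist','w11.png');t=shot('top','t11.png')
for d in place_of(c,'pack0'): print(d, ray(c,d['location'],0))"
```

```text
time_s: 28.05
tcp_pos: [620.0, -260.5, 259.7]
eef_rot: [[0.001, -1.0, 0.024], [-0.001, 0.024, 1.0], [-1.0, -0.001, -0.001]]
force: [0.0, -0.3, -3.2]
gripper_width: 25.9
time_s: 28.55
tcp_pos: [620.0, -260.5, 259.8]
eef_rot: [[0.001, -1.0, 0.024], [-0.001, 0.024, 1.0], [-1.0, -0.001, -0.001]]
force: [-0.3, 0.3, 0.1]
gripper_width: 60.1
time_s: 29.35
tcp_pos: [644.1, -79.1, 424.7]
eef_rot: [[0.001, -1.0, 0.024], [-0.001, 0.024, 1.0], [-1.0, -0.001, -0.001]]
force: [0.4, 0.1, 0.1]
gripper_width: 61.1
time_s: 30.15
tcp_pos: [652.6, 280.9, 424.2]
eef_rot: [[0.001, -1.0, 0.024], [-0.001, 0.024, 1.0], [-1.0, -0.001, -0.001]]
force: [0.8, 0.0, -0.2]
gripper_width: 60.9
time_s: 30.55
tcp_pos: [653.5, 287.4, 424.4]
eef_rot: [[0.001, -1.0, 0.026], [-0.001, 0.026, 1.0], [-1.0, -0.001, -0.001]]
force: [1.3, 0.3, -0.9]
gripper_width: 61.0
grasp [653.6 287.2 244.4] yaw 88.52 width 61.0 t 30.55 tilt [ 0.001 -0.001 -1.   ]
shift [ -1.5  -8.6 -87. ] dist 87 then turn x -0.007 rad
rotvec in tool [-0.007 -0.001  0.001] q [ 0.36  0.68  0.92 -0.    1.54 -1.18]
{'location': [266.1, 137.1], 'conf': 0.95} [615.10403519 299.32071442   0.        ]
{'location': [111.6, 231.1], 'conf': 0.74} [737.89362456  83.77353158   0.        ]
```

View pics/w11.png

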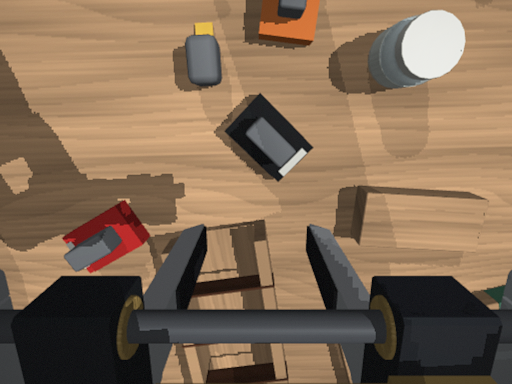

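View pics/t11.png

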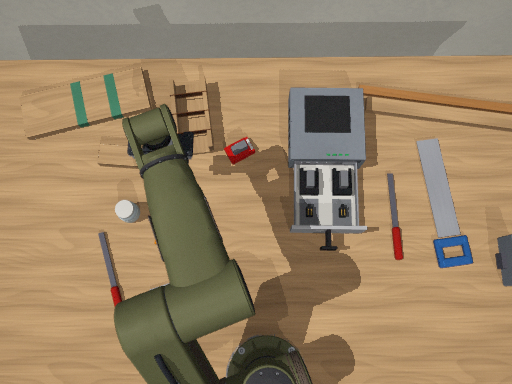

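```bash
python3 fit.py 615 302 44.8 f4.png
```

```text
pack fit [615.2 302.1  44.5] IoU 0.977
grasp [653.5 287.9 244.3] yaw 88.55 width 61.0 t 30.75 tilt [ 0.001 -0.001 -1.   ]
shift [192.3  38.8  13.4] dist 197 then turn x -0.802 rad
```

```bash
python3 -m jog '{"linear":[[15,20,7],[35,19,6],[35,0,0],[10,0,0],[0,0,0],[0,0,0],[0,0,0],[0,0,0]],"rotation":[[0,0,0],[-0.134,0,0],[-0.134,0,0],[-0.134,0,0],[-0.134,0,0],[-0.133,0,0],[-0.133,0,0],[0,0,0]]}' -0.3
python3 -m jog '{"linear":[[0,0,0],[0,0,0]],"rotation":[[0,0,0],[0,0,0]]}'
python3 -c "
from h import *
to(615.2,302.1,54,134.5);fix(134.5);c=shot('wrist','w12.png')"
```

```text
time_s: 31.55
tcp_pos: [614.6, 302.5, 329.1]
eef_rot: [[0.001, -0.711, -0.703], [-0.001, -0.703, 0.711], [-1.0, 0.0, -0.001]]
force: [0.4, 0.4, -0.3]
gripper_width: 60.9
time_s: 31.75
tcp_pos: [614.6, 302.7, 329.1]
eef_rot: [[0.001, -0.715, -0.699], [-0.001, -0.699, 0.715], [-1.0, 0.0, -0.001]]
force: [0.0, 0.4, -0.4]
gripper_width: 61.2
grasp [614.7 302.5 149.1] yaw 134.38 width 61.2 t 31.75 tilt [ 0.001 -0.001 -1.   ]
shift [95.1 -0.1 -0.6] dist 95 then turn x -0.002 rad
rotvec in tool [-0.002 -0.001 -0.   ] q [ 0.4   0.67  1.16 -0.    1.31 -1.94]
```

View pics/w12.png

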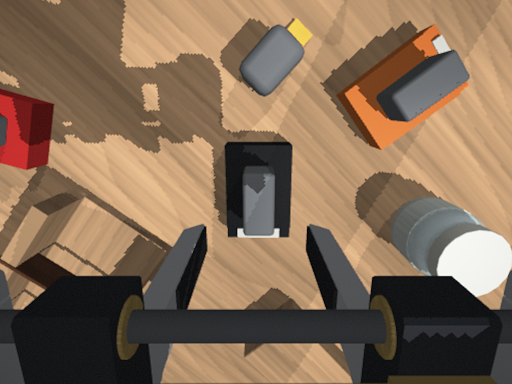

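```bash
python3 -m jog '{"linear":[[35,0,0.5],[35,0,0],[19,0,0],[6,0,0],[0,0,0]],"rotation":[[0,0,0],[0,0,0],[0,0,0],[0,0,0],[0,0,0]]}' -0.3 35
python3 -m jog '{"linear":[[0,0,0],[0,0,0],[0,0,0],[0,0,0],[0,0,0],[0,0,0],[0,0,0],[0,0,0]],"rotation":[[0,0,0],[0,0,0],[0,0,0],[0,0,0],[0,0,0],[0,0,0],[0,0,0],[0,0,0]]}' 1 35
python3 -m jog '{"linear":[[-15,0,0],[-30,0,0],[-40,0,0],[-40,0,0],[-5,0,0],[0,0,0],[0,0,0],[0,0,0]],"rotation":[[0,0,0],[0,0,0],[0,0,0],[0.134,0,0],[0.134,0,0],[0.134,0,0],[0.134,0,0],[0.134,0,0]]}'
python3 -m jog '{"linear":[[0,0,0],[0,0,0],[0,0,0],[0,0,0]],"rotation":[[0.132,0,0],[0,0,0],[0,0,0],[0,0,0]]}'
python3 inhand.py 54.3|head -3; python3 -c "
from h import *
to(516.7,-149,184,88.6);
import glob,os
f=max(glob.glob('pics/ih_*.png'),key=os.path.getmtime)
i=cv2.imread(f);cv2.imwrite('pics/ihc3.png',cv2.resize(i[145:245,200:315],None,fx=6,fy=6,interpolation=cv2.INTER_NEAREST))"
```

```text
time_s: 32.3
tcp_pos: [614.3, 303.1, 233.8]
eef_rot: [[-0.0, -0.713, -0.701], [-0.001, -0.701, 0.713], [-1.0, 0.001, -0.001]]
force: [0.3, 0.4, -0.0]
gripper_width: 61.3
time_s: 33.1
tcp_pos: [614.2, 303.3, 234.4]
eef_rot: [[0.001, -0.712, -0.702], [-0.001, -0.702, 0.712], [-1.0, 0.0, -0.001]]
force: [-2.8, 1.2, 5.4]
gripper_width: 25.6
time_s: 33.9
tcp_pos: [614.1, 303.0, 364.1]
eef_rot: [[-0.0, -0.995, -0.102], [-0.002, -0.102, 0.995], [-1.0, 0.0, -0.002]]
force: [0.2, 0.2, -5.3]
gripper_width: 25.6
time_s: 34.3
tcp_pos: [614.2, 303.2, 364.0]
eef_rot: [[0.0, -1.0, 0.021], [-0.001, 0.021, 1.0], [-1.0, -0.0, -0.001]]
force: [-0.3, 0.5, -5.1]
gripper_width: 26.1
bar rear top [(-3, [258.1, 204.1]), (0, [258.1, 209.9]), (3, [258.1, 215.6])]
slab rear top [(-3, [257.9, 156.6]), (0, [257.9, 161.7]), (3, [257.9, 166.7])]
slab rear bottom [(-3, [257.8, 149.8]), (0, [257.8, 154.2]), (3, [257.8, 158.6])]
grasp [614.2 303.  184. ] yaw 88.76 width 25.8 t 34.35 tilt [ 0.    -0.001 -1.   ]
shift [   0.6   87.7 -454. ] dist 462 then turn x 0.003 rad
```

View pics/ihc3.png

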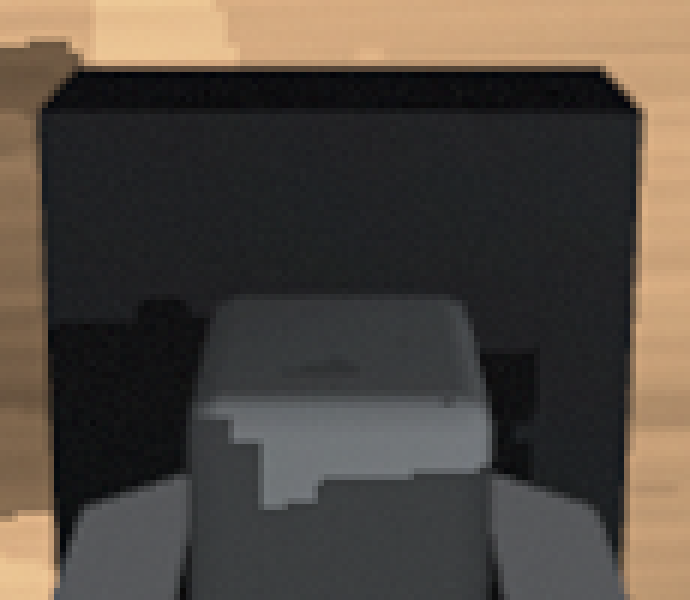

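```bash
python3 -m jog '{"linear":[[0,7,-35],[0,9,-45],[0,9,-45],[0,9,-45],[0,9,-45],[0,9,-45],[0,9,-45],[0,9,-45]],"rotation":[[0,0,0],[0,0,0],[0,0,0],[0,0,0],[0,0,0],[0,0,0],[0,0,0],[0,0,0]]}'
python3 -m jog '{"linear":[[0,9,-45],[0,7,-45],[0,2,-12],[0,0,0],[0,0,0],[0,0,0]],"rotation":[[0.003,0,0],[0,0,0],[0,0,0],[0,0,0],[0,0,0],[0,0,0]]}'
python3 -c "
from h import *
to(516.3,-147.9,184,88.6);fix(88.6);c=shot('wrist','w13.png')"; python3 chk.py
```

```text
time_s: 35.15
tcp_pos: [535.0, -46.6, 364.7]
eef_rot: [[0.001, -1.0, 0.022], [-0.001, 0.022, 1.0], [-1.0, -0.001, -0.001]]
force: [1.4, -0.4, -5.1]
gripper_width: 25.8
time_s: 35.75
tcp_pos: [515.4, -145.3, 364.5]
eef_rot: [[0.001, -1.0, 0.025], [-0.001, 0.025, 1.0], [-1.0, -0.001, -0.001]]
force: [-0.3, -0.3, -5.0]
gripper_width: 25.9
grasp [ 515.5 -145.5  184.5] yaw 88.55 width 25.9 t 35.75 tilt [ 0.001 -0.001 -1.   ]
shift [ 0.5 -0.9 -2.4] dist 3 then turn x -0.001 rad
rotvec in tool [-0.001 -0.001  0.001] q [-0.34  0.3   1.61 -0.    1.22 -1.89]
FR pred [141.3 189.2] seen [141. 187.] world [ 511.7 -258.7   48. ] model [ 513.9 -258.8]
FL n 0 [254.1 189.1]
BR n 0 [151.  284.6]
BL n 0 [254.4 284.6]
```

View pics/w13.png

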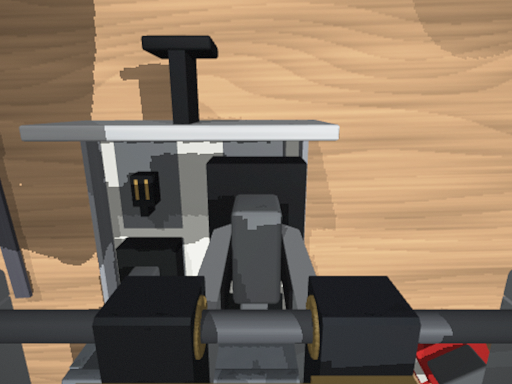

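```bash
python3 -m jog '{"linear":[[25,-0.2,-2.2],[35,0,0],[12,0,0],[0,0,0],[0,0,0]],"rotation":[[0,0,0],[0,0,0],[0,0,0],[0,0,0],[0,0,0]]}'
python3 -m jog '{"linear":[[6,0,0],[6,0,0],[4,0,0],[4,0,0],[0,0,0]],"rotation":[[0,0,0],[0,0,0],[0,0,0],[0,0,0],[0,0,0]]}'
python3 -c "
from h import *
to(515.6,-147.9,79.8,88.6)"
```

```text
time_s: 36.35
tcp_pos: [515.8, -148.6, 293.7]
eef_rot: [[0.002, -1.0, 0.026], [-0.002, 0.026, 1.0], [-1.0, -0.002, -0.002]]
force: [0.3, -0.1, -4.9]
gripper_width: 25.8
time_s: 36.85
tcp_pos: [515.2, -148.8, 271.9]
eef_rot: [[-0.0, -1.0, 0.027], [-0.001, 0.027, 1.0], [-1.0, 0.0, -0.001]]
force: [0.4, 0.4, -5.6]
gripper_width: 25.9
grasp [ 515.2 -148.9   91.9] yaw 88.45 width 25.9 t 36.85 tilt [-0.    -0.001 -1.   ]
shift [12.1 -0.4  1. ] dist 12 then turn x -0.003 rad
```

```bash
python3 -m jog '{"linear":[[3,0,0.5],[4,0,0],[3,0,0],[2,0,0],[0.5,0,0],[0,0,0]],"rotation":[[0,0,0],[0,0,0],[0,0,0],[0,0,0],[0,0,0],[0,0,0]]}'
python3 -m jog '{"linear":[[0,0,0],[0,0,0],[0,0,0],[0,0,0],[0,0,0]],"rotation":[[0,0,0],[0,0,0],[0,0,0],[0,0,0],[0,0,0]]}' -0.3
python3 -m jog '{"linear":[[-30,0,0],[-45,0,0],[-45,0,0],[-45,0,0],[0,0,-26],[0,0,-26],[0,0,0],[0,0,0]],"rotation":[[0,0,0],[0,0,0],[0,0,0],[0,0,0],[0,0,0],[0,0,0],[0,0,0],[0,0,0]]}' 
python3 -c "
from h import *
to(516,-205,246,88.6);fix(88.6)
c=shot('wrist','w14.png');t=shot('top','t14.png');t=shot('side','s14.png')"
```

```text
time_s: 37.45
tcp_pos: [515.3, -148.3, 259.9]
eef_rot: [[0.0, -1.0, 0.027], [-0.001, 0.027, 1.0], [-1.0, -0.0, -0.001]]
force: [0.3, -0.2, -4.9]
gripper_width: 25.7
time_s: 37.95
tcp_pos: [515.4, -148.3, 260.1]
eef_rot: [[0.001, -1.0, 0.027], [-0.001, 0.027, 1.0], [-1.0, -0.001, -0.001]]
force: [0.3, 0.3, -0.2]
gripper_width: 59.9
time_s: 38.75
tcp_pos: [513.8, -200.1, 424.8]
eef_rot: [[0.0, -1.0, 0.028], [-0.001, 0.028, 1.0], [-1.0, -0.0, -0.001]]
force: [-0.4, 0.2, -0.4]
gripper_width: 60.9
grasp [ 513.8 -200.2  244.8] yaw 88.4 width 60.9 t 38.75 tilt [ 0.    -0.001 -1.   ]
shift [-1.2 -2.3 -4.7] dist 5 then turn x -0.004 rad
rotvec in tool [-0.004 -0.001  0.   ] q [-0.44  0.29  1.49 -0.    1.36 -1.98]
```

View pics/w14.png

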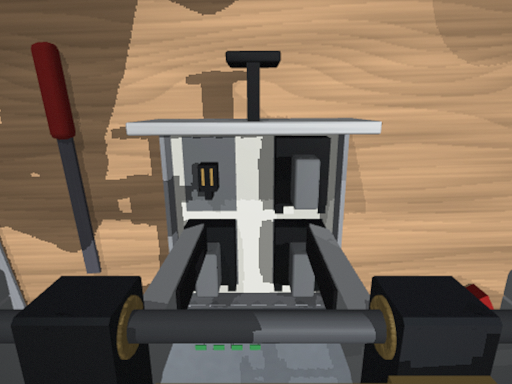

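View pics/t14.png

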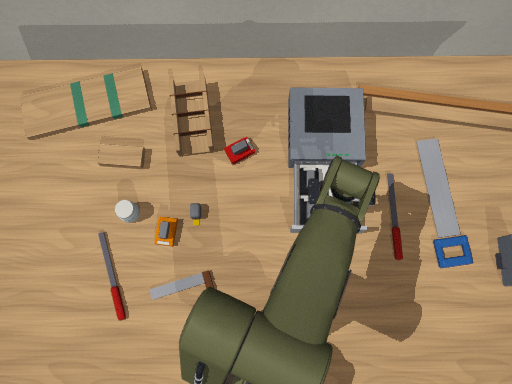

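View pics/s14.png

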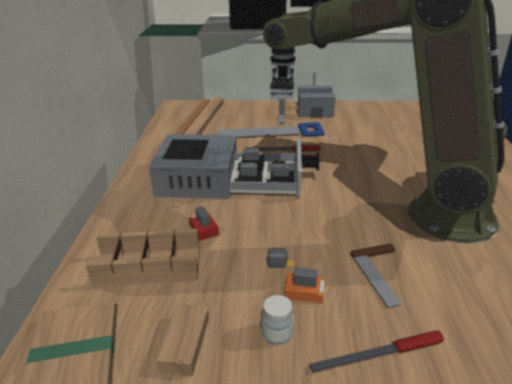

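```bash
python3 -m jog '{"linear":[[0,45,-2],[0,45,-2],[0,7,0],[0,0,0],[0,0,0],[0,0,0]],"rotation":[[0,0,0],[0,0,0],[0,0,0],[0,0,0],[0,0,0],[0,0,0]]}' -0.5 
python3 -c "
from h import *
to(418,-200.8,81.5,88.7);fix(88.7)
c=shot('wrist','w15.png')
for d in place_of(c,'pull'): print(d, ray(c,d['location'],78))"
```

```text
time_s: 39.5
tcp_pos: [417.7, -201.3, 424.9]
eef_rot: [[0.0, -1.0, 0.026], [-0.001, 0.026, 1.0], [-1.0, -0.0, -0.001]]
force: [-0.0, -0.5, -0.0]
gripper_width: 70.8
grasp [ 417.8 -201.5  244.9] yaw 88.49 width 70.8 t 39.5 tilt [ 0.    -0.001 -1.   ]
shift [ 1.634e+02 -1.000e-01  9.000e-01] dist 163 then turn x -0.004 rad
rotvec in tool [-0.004 -0.001  0.   ] q [-0.53  0.09  1.73 -0.    1.33 -2.07]
{'location': [258.5, 186.8], 'conf': 0.75} [ 424.32387118 -200.42653209   78.        ]
```

View pics/w15.png

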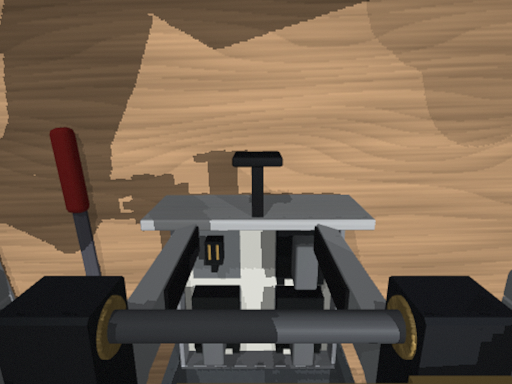

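```bash
python3 -m jog '{"linear":[[35,0,0.5],[40,0,0.5],[40,0,0],[33,0,0],[15,0,0],[0,0,0]],"rotation":[[-0.004,0,0],[0,0,0],[0,0,0],[0,0,0],[0,0,0],[0,0,0]]}' -0.5 25
python3 -m jog '{"linear":[[0,0,0],[0,0,0],[0,0,0],[0,0,0],[0,0,0],[0,0,0],[0,0,0],[0,0,0]],"rotation":[[0,0,0],[0,0,0],[0,0,0],[0,0,0],[0,0,0],[0,0,0],[0,0,0],[0,0,0]]}' 1 25
python3 -m jog '{"linear":[[0,0,0],[0,0,0],[0,0,0]],"rotation":[[0,0,0],[0,0,0],[0,0,0]]}'
```

```text
time_s: 40.2
tcp_pos: [416.9, -200.4, 259.9]
eef_rot: [[-0.003, -1.0, 0.023], [0.001, 0.023, 1.0], [-1.0, 0.003, 0.001]]
force: [0.8, 0.2, 0.3]
gripper_width: 70.5
time_s: 41.0
tcp_pos: [416.9, -200.5, 262.0]
eef_rot: [[0.0, -1.0, 0.023], [-0.001, 0.023, 1.0], [-1.0, -0.0, -0.001]]
force: [1.5, -2.5, 3.5]
gripper_width: 11.7
time_s: 41.3
tcp_pos: [416.9, -200.5, 262.0]
eef_rot: [[0.0, -1.0, 0.023], [-0.001, 0.023, 1.0], [-1.0, -0.0, -0.001]]
force: [0.3, 4.6, 2.5]
gripper_width: 11.9
```

```bash
python3 -m jog '{"linear":[[0,-5,0],[0,-10,0],[0,-12,0],[0,-12,0],[0,-12,0],[0,-12,0],[0,-12,0],[0,-12,0]],"rotation":[[0,0,0],[0,0,0],[0,0,0],[0,0,0],[0,0,0],[0,0,0],[0,0,0],[0,0,0]]}'
python3 -m jog '{"linear":[[0,-8,0],[0,-2,0],[0,0,0]],"rotation":[[0,0,0],[0,0,0],[0,0,0]]}'
```

```text
time_s: 42.1
tcp_pos: [504.2, -202.5, 262.0]
eef_rot: [[-0.0, -1.0, 0.023], [-0.001, 0.023, 1.0], [-1.0, 0.0, -0.001]]
force: [-4.3, 4.1, 5.0]
gripper_width: 11.9
time_s: 42.4
tcp_pos: [514.1, -202.7, 262.0]
eef_rot: [[0.001, -1.0, 0.023], [-0.001, 0.023, 1.0], [-1.0, -0.001, -0.001]]
force: [2.2, 5.5, 2.2]
gripper_width: 11.7
```

```bash
python3 -m jog '{"linear":[[0,-6,0.5],[0,-12,0],[0,-12,0],[0,-12,0],[0,-12,0],[0,-12,0],[0,-10,0],[0,-8,0]],"rotation":[[0,0,0],[0,0,0],[0,0,0],[0,0,0],[0,0,0],[0,0,0],[0,0,0],[0,0,0]]}'
python3 -m jog '{"linear":[[0,-6,0],[0,-6,0],[0,-4,0],[0,0,0]],"rotation":[[0,0,0],[0,0,0],[0,0,0],[0,0,0]]}'
```

```text
time_s: 43.2
tcp_pos: [598.1, -204.5, 262.1]
eef_rot: [[0.0, -1.0, 0.023], [-0.001, 0.023, 1.0], [-1.0, -0.0, -0.001]]
force: [-4.2, 1.1, 5.1]
gripper_width: 11.7
time_s: 43.6
tcp_pos: [614.2, -204.8, 262.1]
eef_rot: [[0.002, -1.0, 0.023], [-0.002, 0.023, 1.0], [-1.0, -0.002, -0.002]]
force: [2.6, -2.6, 1.1]
gripper_width: 11.9
```

Near shut; creep until the stop shows in the force.

```bash
python3 -m jog '{"linear":[[0,-4,0],[0,-4,0],[0,-3,0],[0,-3,0],[0,0,0]],"rotation":[[0,0,0],[0,0,0],[0,0,0],[0,0,0],[0,0,0]]}'
python3 -m jog '{"linear":[[0,-1,0],[0,-1,0],[0,0,0]],"rotation":[[0,0,0],[0,0,0],[0,0,0]]}'
```

```text
time_s: 44.1
tcp_pos: [628.2, -205.1, 262.0]
eef_rot: [[0.001, -1.0, 0.023], [-0.002, 0.023, 1.0], [-1.0, -0.001, -0.002]]
force: [2.4, -4.3, -0.4]
gripper_width: 11.9
time_s: 44.4
tcp_pos: [629.8, -205.2, 262.0]
eef_rot: [[0.001, -1.0, 0.023], [-0.001, 0.023, 1.0], [-1.0, -0.001, -0.001]]
force: [-1.6, -4.5, 0.7]
gripper_width: 11.5
```

```bash
python3 -m jog '{"linear":[[0,-1,0],[0,-1,0],[0,-1,0],[0,0,0]],"rotation":[[0,0,0],[0,0,0],[0,0,0],[0,0,0]]}'
```

```text
time_s: 44.8
tcp_pos: [632.4, -205.3, 262.1]
eef_rot: [[-0.002, -1.0, 0.023], [-0.001, 0.023, 1.0], [-1.0, 0.002, -0.001]]
force: [-9.8, -3.5, 4.6]
gripper_width: 11.5
```

```bash
python3 -m jog '{"linear":[[0,-1,0],[0,0,0],[0,0,0]],"rotation":[[0,0,0],[0,0,0],[0,0,0]]}'
python3 -m jog '{"linear":[[0,1,0],[0,0,0],[0,0,0]],"rotation":[[0,0,0],[0,0,0],[0,0,0]]}'
```

```text
time_s: 45.1
tcp_pos: [633.0, -205.4, 262.0]
eef_rot: [[-0.004, -1.0, 0.023], [-0.001, 0.023, 1.0], [-1.0, 0.004, -0.001]]
force: [-16.2, -2.9, 9.1]
gripper_width: 11.8
time_s: 45.4
tcp_pos: [632.5, -205.3, 262.0]
eef_rot: [[-0.001, -1.0, 0.023], [-0.001, 0.023, 1.0], [-1.0, 0.001, -0.001]]
force: [-6.1, -4.0, 2.5]
gripper_width: 11.9
```

```bash
python3 -m jog '{"linear":[[0,0,0],[0,0,0],[0,0,0],[0,0,0],[0,0,0]],"rotation":[[0,0,0],[0,0,0],[0,0,0],[0,0,0],[0,0,0]]}' -0.4
python3 -m jog '{"linear":[[-30,0,0],[-45,0,0],[-45,0,0],[-40,0,0],[0,40,0],[0,40,0],[0,0,0],[0,0,0]],"rotation":[[0,0,0],[0,0,0],[0,0,0],[0,0,0],[0,0,0],[0,0,0],[0,0,0],[0,0,0]]}'
python3 -c "
from h import *
to(0,0,0)
c=shot('wrist','w16.png')"
python3 -m jog '{"linear":[[0,10,40],[0,10,45],[0,10,45],[0,10,45],[0,10,45],[0,10,45],[0,0,40],[0,0,0]],"rotation":[[0,0,0],[0,0,0],[0,0,0],[0,0,0],[0,0,0],[0,0,0],[0,0,0],[0,0,0]]}'
python3 -c "
from h import *
t=shot('top','t16.png');i=t['image'];s=shot('side','s16.png')
cv2.imwrite('pics/cab2.png',cv2.resize(i[80:195,280:375],None,fx=5,fy=5,interpolation=cv2.INTER_CUBIC))
for d in place_of(t,'pull'): print(d, ray(t,d['location'],78))
for d in place_of(t,'pack0'): print(d, ray(t,d['location'],0))"
```

```text
time_s: 45.9
tcp_pos: [632.9, -205.0, 262.1]
eef_rot: [[0.001, -1.0, 0.023], [-0.001, 0.023, 1.0], [-1.0, -0.001, -0.001]]
force: [0.8, 0.5, -0.7]
gripper_width: 48.4
time_s: 46.7
tcp_pos: [552.6, -203.1, 422.8]
eef_rot: [[0.002, -1.0, 0.024], [-0.002, 0.024, 1.0], [-1.0, -0.002, -0.001]]
force: [0.1, 0.9, 0.4]
gripper_width: 65.7
grasp [ 552.9 -203.4  242.8] yaw 88.65 width 65.7 t 46.7 tilt [ 0.002 -0.002 -1.   ]
shift [241.5 557.9 190.7] dist 637
time_s: 47.55
tcp_pos: [500.3, 107.3, 421.8]
eef_rot: [[0.001, -1.0, 0.018], [-0.0, 0.018, 1.0], [-1.0, -0.001, -0.0]]
force: [-0.3, 0.3, 0.7]
gripper_width: 66.0
{'location': [326.8, 174.5], 'conf': 0.63} [ 632.81310674 -205.10371439   78.        ]
{'location': [168.8, 234.3], 'conf': 0.67} [450.72349463 322.44750852   0.        ]
```

View pics/w16.png

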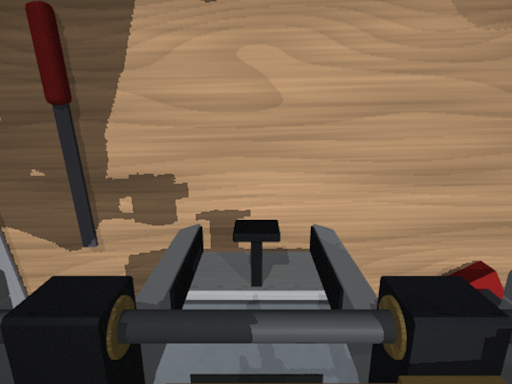

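View pics/t16.png

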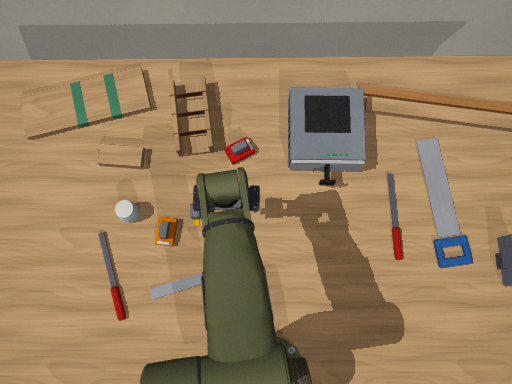

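View pics/cab2.png

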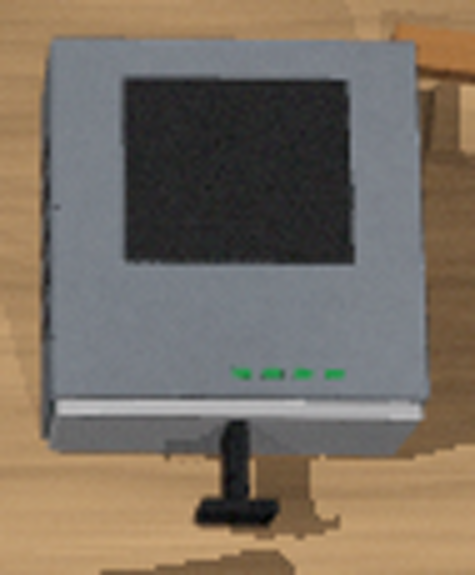

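View pics/s16.png

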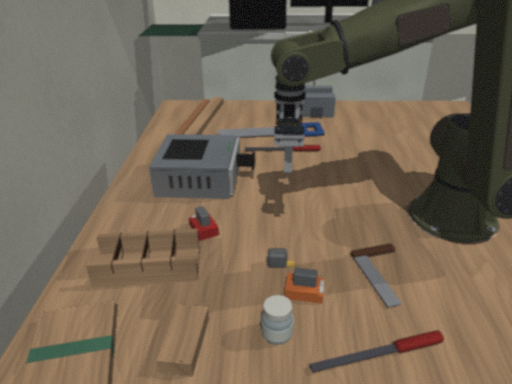

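```bash
python3 -c "
from station import *
print(finish_job())"
```

```text
the job is handed in; nothing more can be done
None
```

The job is handed in at about 48 s of the 210 s allowed. The drawer was pulled fully out. The three black power packs on the bench went onto the back-left, back-right and front-left studs, toes towards the cabinet. Then the drawer was pushed shut.

**Packs:** Each pack was lowered to within about 1 mm of the drawer floor before release. On the back-right stud a side force of about 7 N showed on the way down. I shifted the pack 1.5 mm and the force went away.

**Drawer:** It travelled about 215 mm and met a firm stop, with the push reaching about 16 N. The last top view shows its front flush with the cabinet and no gap. Because the cabinet's opening only lets packs in when they are fully down, the clean closing also shows they are seated.

**Bench:** The last pictures show no black pack left. The orange and red look-alikes, tape, jar and file stand where they were, and the arm is clear of everything.

**Disagreements:** One view put the front-right stud about 2 mm nearer the robot than first measured, within the 2.5 mm play. An early turn ran into the last joint's range and tilted the tool until I corrected it; nothing was touched.

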